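# Lay out the cooling kit on the projected outlines

### The job

The bench projector has lit up a place for each unit of the next cooling kit: lay the large heat sink, the small heat sink and the mains filter flat on the outline of its own shape, squarely lined up with it (square parts may go any of the four ways, the filter either way round). Set each fan on top of the heat sink of its own size, flat with edges flush, so that it is ready to be screwed down. Leave the red screw bin and the screwdriver where they are.

Things in the scene. Friction and masses are not known exactly. Their poses are not given: they have to be found in the camera images.
- large_sink_centre (a point): large heat sink: bare silver aluminium, square pin-fin block 60 x 60 mm, 30 mm tall, about 0.13 kg, loose, lying pins up on the bench. This point is its centre, half-way up (15 mm above its underside); z up, x and y along its sides. Grip across two opposite sides. Four-fold symmetric: any quarter turn is as good as another.
- small_sink_centre (a point): small heat sink: blue anodised square pin-fin block 40 x 40 mm, 28 mm tall, about 0.06 kg, loose, lying pins up. This point is its centre, half-way up (14 mm above its underside); z up, x and y along its sides. Four-fold symmetric: any quarter turn is as good as another.
- large_fan_centre (a point): large fan: black square axial fan 60 x 60 mm, 25 mm thick, about 0.08 kg, loose, lying flat on the bench, grey blades in a round duct. It belongs on the large heat sink. This point is its centre, half-way up (12.5 mm above its underside); z up, x and y along its sides. Four-fold symmetric: any quarter turn is as good as another.
- small_fan_centre (a point): small fan: black square axial fan 40 x 40 mm, 28 mm thick, about 0.05 kg, loose, lying flat. It belongs on the small heat sink. This point is its centre, half-way up (14 mm above its underside); z up, x and y along its sides. Four-fold symmetric: any quarter turn is as good as another.
- filter_centre (a point): mains filter: silver steel can 60 mm long (x) by 44 mm wide (y), 32 mm tall, gold-brown panel on top, on a 4 mm thick flange 30 mm wide whose two ears make it 88 mm long in all; about 0.22 kg, loose. This point is its centre, half-way up (16 mm above its underside); x along its length, y across the 44 mm to grip, z up. Either way round is the same.
- large_outline: flat patch of light thrown on the bench (no thickness, fixed): a bright white square 104 mm with the dark grey square 60 x 60 mm of the large heat sink in its middle. Origin: the middle, at bench height (z = 0); x and y along its sides.
- small_outline: flat patch of light thrown on the bench (no thickness, fixed): a bright white square 84 mm with the blue square 40 x 40 mm of the small heat sink in its middle. Origin: the middle, at bench height (z = 0); x and y along its sides.
- filter_outline: flat patch of light thrown on the bench (no thickness, fixed): a bright white rectangle 128 x 84 mm with the gold-brown shape of the mains filter (60 x 44 mm with ears, 88 mm over all) in its middle. Origin: the middle, at bench height (z = 0); x along the shape's length.
- screw_bin: red open-fronted picking bin with screws, 105 (x) x 85 (y) mm, 55 mm tall, loose, to be left alone. Origin: centre of its underside; its low front faces its -x.
- screwdriver: screwdriver with a blue handle, loose, lying on the bench along its x axis, handle to its -x, 200 mm long, handle 26 mm thick, to be left alone. Origin: mid-length, at bench height.
Not all that is in view belongs to the job. There is more than one size of the part that bears small_sink_centre; the job needs the middle-sized.

How it is judged:
By the outcome, as a careful person would: the job done as asked, in the order asked, and still so for the second after the job is handed in, with the robot touching nothing.
It also fails if it takes over 120 s, if anything falls off the work surface, if the arm or the gripper's body presses on something with over 40 N, if the wrist force passes 120 N, or if a joint passes its speed limit or range.

### The arm

A 6-joint arm with a two-finger parallel gripper is mounted at the origin on the work surface. World frame = base frame: x ahead of the robot, y to its left, z up, the work surface at z = 0. Lengths are in mm, angles in rad, forces in N, time in s.
With the tool pointing down it reaches from about 350 to 875 mm from the base axis. Payload 4.2 kg.
Tool frame: the origin (TCP) lies at the very end of the fingers, on their centre line; the grasp point (between the pads) lies 19 mm behind it; z points along the fingers, y is the direction in which the jaws open and shut (so a half turn about z gives the same grasp; the last joint's range is limited). The gripper opens to 85 mm and grips with 20 to 120 N. Pads are 22 mm wide; open, the fingers measure 114 mm over their backs; the gripper's body (76 mm by 85 mm) begins 54 mm behind the grasp point. The pads swing forward as they close: fully open they stand 13 mm farther back than shut.
Start: joints at [1.491, 0.385, 0.008, 0, -1.194, -0.259], TCP at [207.689, 589.461, 231.312] pointing down, gripper open.
Joint ranges: [-3.14, 3.14], [-1.21, 2.06], [-1.07, 1.41], [-3.16, 2.05], [-2.99, -0.16], [-3.1, 3.1]. Speed limits (rad/s): [2.79, 2.79, 3.14, 3.14, 3.14, 3.14].

### API

Orientations are given as a unit quaternion [x, y, z, w].
In Python, from bench import arm gives the robot as it stands.
- The arm moves only by the tool apply_moves, never from a script. Its argument "plan" is one flat list of numbers, 5 for each row, row after row: the gripper's target within -1 to 1 (shut at 1, half-way at 0, fully open at -1), then the shift along the world's x, y, z in m, then the turn about the world's z in degrees. A call has 1 to 8 rows; each row is the pose to reach, as a shift and turn from the pose commanded when the call began; what a row does not reach only later rows make up. A row lasts 1/12 s, in which the tool goes at most 41.7 mm and 7.16 degrees, less where a joint would pass 70% of its speed; a pose out of reach is approached as far as the arm can. A call with a gripper value outside its range is refused whole. The fingers move at their own pace and stop on an object; the grip force is fixed at half the most. Time passes only in rows, so rows that repeat a pose let the fingers close. It gives the time, the measured TCP pose, the force and the opening at its end, in the units of the state.
- arm.read_state(): the state, without advancing time (a new reading comes with each control period).
- arm.get_image(name): name is "scene" or "top"; returns a dict with "color" (480x640x3 uint8, red, green, blue), "range_z" (480x640 float32, mm along the optical axis (not along the pixel's ray), 0 where there is no reading), "camera_matrix" (3x3 intrinsics, pixels), "k1" (the pictures are not rectified: a ray, as slopes to the right and down, at radius r is drawn at 1 + k1 r^2 times it, then the intrinsics apply), "camera_from_world" (4x4, takes a point from world to camera coordinates). Camera axes: x right, y down, z forward; pixel columns grow to the right and rows downward; lengths in mm; the calibration is good to about 2 mm. A picture is of the moment at which its call begins.
- arm.job_done(): hands the job in, once; it reports no verdict.
The state is a dict: "clock": time; "joints": joint angles; "joint_vel": joint speeds; "joint_efforts": joint torques, N m; "position": TCP position; "ee_rot": TCP orientation; "contact_force": force on the tool from outside, world axes, zero at the start; "wrist_torque": the same for the moment, N m; "gripper_width": finger opening in mm.
Only numpy, scipy, OpenCV 4.12 (cv2) and the standard library are available. Lean on these libraries where they do the work, as an engineer would, in place of code of your own. Each camera call takes 0.05 s, during which the arm holds its last target.

## Working session

There is one attempt and no reset: what is moved stays moved. The work goes in short steps, Python scripts to look and compute and a tool call to move; the robot and the scene stay as the last step left them, time stands still between calls to the robot, and variables do not carry over. Pictures are saved under pics/ and viewed, and the job is handed in when it is done.

Besides the shell and the picture viewer there is one more tool, called after "Call:" as a command line: name --argument value ..., lists and objects as JSON in quotes. apply_moves: Moves the arm, as the interface text tells. Its arguments: {"type":"object","properties":{"plan":{"type":"array","items":{"type":"number"}}},"required":["plan"]}

```bash
ls; mkdir -p pics; cat > h.py <<'E'
import numpy as np, cv2
from bench import arm
def ray2world(im,u,v,z):
    K=np.array(im["camera_matrix"]);k1=im["k1"];T=np.array(im["camera_from_world"])
    d=np.array([(u-K[0,2])/K[0,0],(v-K[1,2])/K[1,1]]);s=d.copy()
    for _ in range(30): s=d/(1+k1*(s@s))
    R=T[:3,:3];c=-R.T@T[:3,3];r=R.T@np.array([s[0],s[1],1.])
    return c+r*(z-c[2])/r[2]
def proj(im,p):
    K=np.array(im["camera_matrix"]);k1=im["k1"];T=np.array(im["camera_from_world"])
    q=T[:3,:3]@np.array(p,float)+T[:3,3];s=q[:2]/q[2];s=s*(1+k1*(s@s))
    return K[0,0]*s[0]+K[0,2],K[1,1]*s[1]+K[1,2]
def cloud(im):
    K=np.array(im["camera_matrix"]);k1=im["k1"];T=np.array(im["camera_from_world"])
    v,u=np.mgrid[0:480,0:640]
    d=np.stack([(u-K[0,2])/K[0,0],(v-K[1,2])/K[1,1]],-1);s=d.copy()
    for _ in range(30): s=d/(1+k1*(s**2).sum(-1,keepdims=True))
    z=im["range_z"][...,None]
    P=np.concatenate([s*z,z],-1)
    return (P-T[:3,3])@T[:3,:3]
def save(im,n): cv2.imwrite("pics/"+n,cv2.cvtColor(im["color"],cv2.COLOR_RGB2BGR))
E
python3 - <<'E'
from h import *
np.set_printoptions(precision=3,suppress=True)
print(arm.read_state())
for n in("scene","top"):
    im=arm.get_image(n);save(im,n+"0.png");np.save(n+"0.npy",im,allow_pickle=True)
    print(im["camera_matrix"],im["k1"]);T=im["camera_from_world"];print(T,-T[:3,:3].T@T[:3,3])
E
```

```text
pics
{'clock': 0.0, 'joints': array([ 1.491,  0.386,  0.007, -0.   , -1.194, -0.259]), 'joint_vel': array([ 0.   ,  0.   , -0.002, -0.001, -0.001, -0.002]), 'joint_efforts': array([  0.   , -39.229,  18.84 ,   4.186,  -0.005,  -0.   ]), 'position': array([207.498, 588.937, 230.201]), 'ee_rot': array([ 0.986, -0.169, -0.   ,  0.001]), 'contact_force': array([ 0.308, -0.984, -0.358]), 'wrist_torque': array([0.058, 0.019, 0.02 ]), 'gripper_width': 85.52892842367712}
[[472.323   0.    320.788]
 [  0.    472.323 238.086]
 [  0.      0.      1.   ]] -0.07898015486841332
[[   0.465    0.885   -0.01  -254.287]
 [   0.589   -0.318   -0.743 -254.697]
 [  -0.661    0.339   -0.669 1280.2  ]
 [   0.       0.       0.       1.   ]] [1114.421 -289.974  665.15 ]
[[525.766   0.    322.752]
 [  0.    525.766 234.527]
 [  0.      0.      1.   ]] -0.021814109003101798
[[  -0.007   -1.       0.017    3.8  ]
 [  -0.997    0.006   -0.083  515.849]
 [   0.083   -0.018   -0.996 1030.166]
 [   0.       0.       0.       1.   ]] [ 428.937   19.22  1069.112]
```

View pics/top0.png

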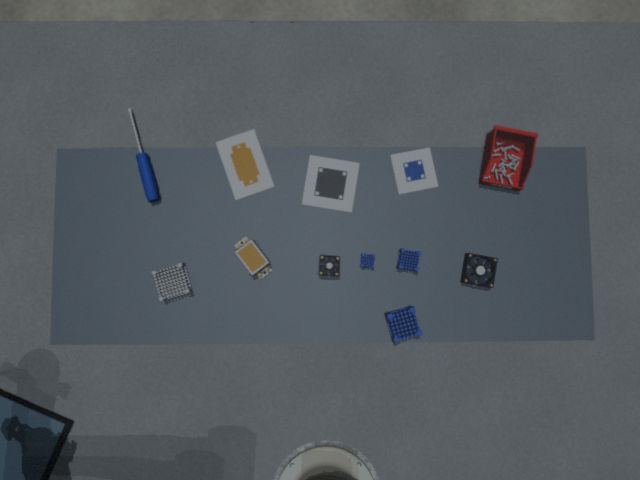

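View pics/scene0.png

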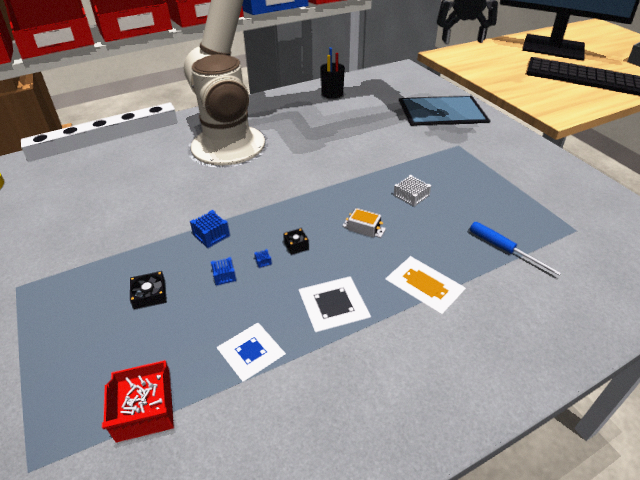

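```bash
cat > m.py <<'E'
from h import *
np.set_printoptions(precision=1,suppress=True)
def comps(im,zmin=8,name=""):
    P=cloud(im);ok=im["range_z"]>0
    m=(ok&(P[...,2]>zmin)&(P[...,2]<150)&(P[...,0]>250)).astype(np.uint8)
    n,l,s,c=cv2.connectedComponentsWithStats(m)
    for i in range(1,n):
        if s[i,4]<60: continue
        mm=l==i; z=P[mm][:,2]; zt=np.percentile(z,90)
        top=mm&(P[...,2]>zt-6)
        r=cv2.minAreaRect(P[top][:,:2].astype(np.float32))
        print(name,c[i],s[i,4],"ztop %.1f"%zt,"zmax %.1f"%z.max(),"rect",np.array(r[0]),np.array(r[1]),"%.1f"%r[2], "med",np.median(P[top],0))
E
python3 - <<'E'
from m import *
for n in("top","scene"):
    im=np.load(n+"0.npy",allow_pickle=True).item()
    P=cloud(im); b=P[200:240,300:400,2] if n=="top" else P[340:350,390:420,2]
    print(n,"bench z",np.median(b),b.std()); comps(im,8,n)
E
python3 - <<'E'
import cv2
t=cv2.imread('pics/top0.png');cv2.imwrite('pics/c1.png',cv2.resize(t[120:350,120:380],(780,690))[:600])
cv2.imwrite('pics/c2.png',cv2.resize(t[140:350,310:530],None,fx=2.85,fy=2.85,interpolation=cv2.INTER_CUBIC))
E
```

```text
top bench z 1.1509432362381733 79.00761680128272
top [145.3 168.5] 787 ztop 27.0 zmax 31.0 rect [636.  353.1] [99.9 24.1] 16.7 med [633.5 353.1  24.7]
top [508.4 154.9] 1816 ztop 56.3 zmax 62.7 rect [ 687.5 -378.7] [88.8 74.6] 81.2 med [ 711.9 -384.1   56.1]
top [251.6 257.1] 762 ztop 35.3 zmax 39.4 rect [471.6 142.1] [61.4 43.7] 37.5 med [471.4 141.9  33.1]
top [408.4 259.4] 384 ztop 30.7 zmax 34.6 rect [ 465.1 -171.2] [40.7 39.8] 80.0 med [ 465.5 -172.1   28.9]
top [367.  260.1] 148 ztop 21.9 zmax 24.9 rect [464.4 -88. ] [26.5 26.2] 84.5 med [464.4 -87.7  19.5]
top [479.3 270.1] 837 ztop 27.4 zmax 30.9 rect [ 442.8 -313.7] [62.6 60.1] 78.8 med [ 442.7 -313.3   25.3]
top [328.8 265.1] 328 ztop 30.0 zmax 33.4 rect [454.3 -10.7] [40. 40.] 85.6 med [454.8 -11.3  28.1]
top [171.4 281.4] 755 ztop 32.2 zmax 36.5 rect [424.2 300.8] [59.9 58.1] 16.9 med [423.6 301.5  30.2]
top [402.8 323.9] 883 ztop 42.2 zmax 47.1 rect [ 337.8 -156.1] [56.9 57. ] 15.4 med [ 337.1 -156.5   40.7]
scene bench z -0.535901557251902 38.391501835001044
scene [412.  188.8] 623 ztop 29.6 zmax 32.6 rect [425.2 303.1]
[... 192 characters left out ...]
ct [ 339.6 -154.7] [58.8 57.7] 15.6 med [ 341.5 -155.    38.2]
scene [502.6 242.1] 694 ztop 24.1 zmax 26.1 rect [637.8 354.3] [98.6 24.5] 15.1 med [638.9 353.1  22.5]
scene [295.5 239.9] 429 ztop 27.3 zmax 30.0 rect [454.7 -10.3] [40.5 44.7] 85.0 med [457.  -10.1  25.8]
scene [262.1 257. ] 170 ztop 19.0 zmax 20.5 rect [465.8 -88.1] [27.5 27.8] 83.2 med [466.3 -88.8  17.5]
scene [223.1 269.5] 370 ztop 29.0 zmax 30.9 rect [ 466.1 -168.7] [40.1 42.9] 80.7 med [ 468.8 -169.6   27.8]
scene [147.1 288.4] 973 ztop 25.2 zmax 27.8 rect [ 444. -311.] [60.7 64.3] 78.6 med [ 446.1 -311.7   23.6]
scene [137.1 403.1] 3164 ztop 55.0 zmax 59.7 rect [ 686.8 -376.2] [88.8 74.3] 79.0 med [ 714.9 -383.6   54.8]
```

View pics/c2.png

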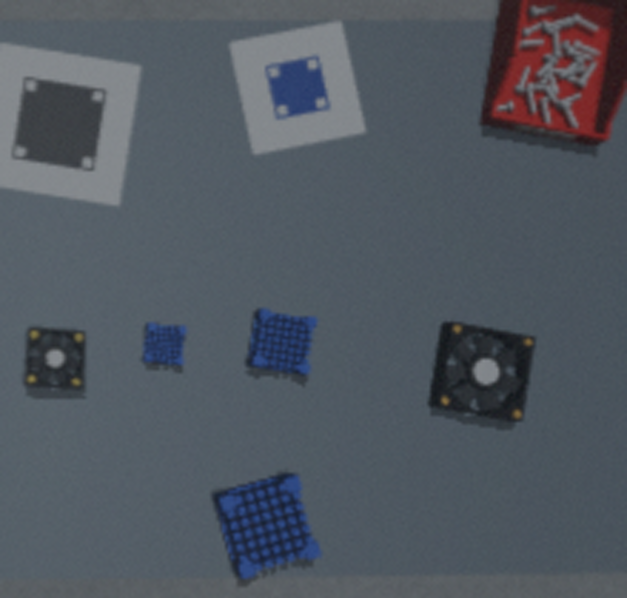

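View pics/c1.png

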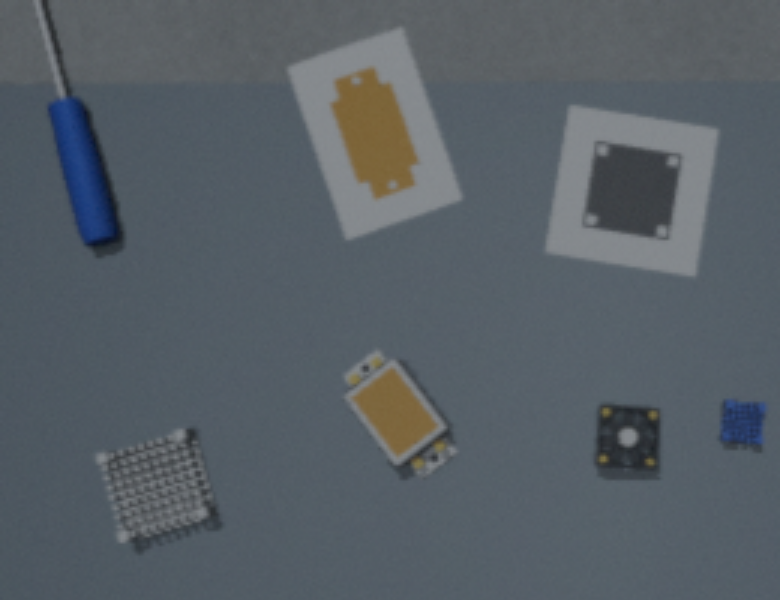

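```bash
cat > o.py <<'E'
from h import *
np.set_printoptions(precision=1,suppress=True)
def rectof(im,mask,z,lo,hi,name):
    n,l,s,c=cv2.connectedComponentsWithStats(mask.astype(np.uint8))
    for i in range(1,n):
        if not lo<s[i,4]<hi: continue
        cs,_=cv2.findContours((l==i).astype(np.uint8),cv2.RETR_EXTERNAL,cv2.CHAIN_APPROX_NONE)
        pts=cv2.convexHull(max(cs,key=len))[:,0]
        w=np.array([ray2world(im,u,v,z)[:2] for u,v in pts],np.float32)
        r=cv2.minAreaRect(w); print(name,c[i],s[i,4],np.array(r[0]),np.array(r[1]),"%.1f"%r[2])
if __name__=="__main__":
  for n in("top","scene"):
    im=np.load(n+"0.npy",allow_pickle=True).item()
    h=cv2.cvtColor(im["color"],cv2.COLOR_RGB2HSV).astype(int); H,S,V=h[...,0],h[...,1],h[...,2]
    g=np.zeros((480,640),bool)
    if n=="top": g[100:220,200:450]=1; wt=128
    else: g[250:400,200:480]=1; wt=190
    w=g&(S<40)&(V>wt)
    rectof(im,w,0,800,20000,n+" white")
    rectof(im,g&(H>95)&(S>150),0,200,2000,n+" blue")
    rectof(im,g&(H<30)&(S>150),0,200,3000,n+" gold")
    inner=g&(V<wt*0.6)&(S<90)
    rectof(im,inner&(S<60),0,500,2500,n+" grey")
E
python3 o.py
```

```text
top white [244.3 164.2] 1644 [664.7 160.8] [127.9  83.4] 19.6
top white [413.8 170.3] 1186 [ 650.2 -189.5] [82.9 83. ] 11.1
top white [330.1 183.2] 1601 [623.9 -16.2] [103.2 103.8] 80.4
top grey [330.4 183.1] 663 [623.9 -16.7] [56.2 56.2] 80.3
scene white [426.5 285.1] 1599 [668.7 162.8] [136.6  88.1] 19.3
scene white [333.4 303.9] 1806 [624.2 -14.3] [105.3 105.9] 80.4
scene white [250.3 351.5] 1707 [ 650.2 -187.3] [85.9 85.3] 11.4
scene blue [262.6 258.3] 213 [454.9 -83.9] [29.2 44.8] 82.4
scene blue [223.  271.2] 481 [ 450.2 -166.7] [40.7 68.2] 79.1
scene blue [250.1 350.2] 340 [ 649.6 -187.6] [37.7 38.2] 11.1
scene gold [425.3 283.3] 626 [664.9 162.2] [84.9 41.6] 19.6
scene grey [333.3 302.6] 678 [623.8 -14.6] [57.  56.9] 81.0
```

Candidates for the small heat sink: (368,261) measures 26 mm square and 20 mm tall. (408,260) measures 40 mm square and 28 mm tall. (404,324) measures 57 mm square and 40 mm tall. I choose (408,260), which the crop shows as the middle-sized blue block. The large fan is at (480,270), the small fan at (329,265), the silver sink at (172,282), the filter at (252,257). I'll start with the silver sink.

Call:
apply_moves --plan '[-1, 0.217, -0.2875, -0.08, 35.5, -1, 0.217, -0.2875, -0.08, 35.5, -1, 0.217, -0.2875, -0.08, 35.5, -1, 0.217, -0.2875, -0.08, 35.5, -1, 0.217, -0.2875, -0.08, 35.5, -1, 0.217, -0.2875, -0.08, 35.5, -1, 0.217, -0.2875, -0.08, 35.5, -1, 0.217, -0.2875, -0.08, 35.5]'

```text
clock: 0.77
position: [403.8, 328.4, 158.7]
ee_rot: [0.99, 0.14, -0.0, 0.0]
contact_force: [1.0, 0.4, -0.1]
gripper_width: 85.5
```

Call:
apply_moves --plan '[-1, 0, 0, 0, 0, -1, 0, 0, 0, 0, -1, 0, 0, 0, 0]'

```text
clock: 1.02
position: [403.5, 330.4, 159.2]
ee_rot: [0.99, 0.14, 0.0, -0.0]
contact_force: [0.1, 0.4, 0.1]
gripper_width: 85.6
```

```bash
cat > st.py <<'E'
from h import *
import sys
s=arm.read_state();q=s["ee_rot"];y=np.degrees(2*np.arctan2(q[1],q[0]))-90
p=s["position"];print("t %.2f"%s["clock"],"p",p.round(1),"jaw %.2f"%(y%180),"F",s["contact_force"].round(1),"w %.1f"%s["gripper_width"])
if len(sys.argv)>1:
    a=[float(v) for v in sys.argv[1:]]
    print("shift m",(np.array(a[:3])-p)/1000,"turn",((a[3]-y+45)%90-45), "mod180",((a[3]-y+90)%180-90))
E
python3 st.py 424.7 302 150 106
```

```text
t 1.02 p [403.5 330.4 159.2] jaw 106.05 F [0.1 0.4 0.1] w 85.6
shift m [ 0.02121448 -0.02837796 -0.00915873] turn -0.05085463825130887 mod180 -0.05085463825128045
```

Call:
apply_moves --plan '[-1, 0.021, -0.028, 0, 0, -1, 0.021, -0.028, -0.04, 0, -1, 0.021, -0.028, -0.08, 0, -1, 0.021, -0.028, -0.11, 0, -1, 0.021, -0.028, -0.13, 0, -1, 0.021, -0.028, -0.145, 0, -1, 0.021, -0.028, -0.153, 0, -1, 0.021, -0.028, -0.153, 0]'

```text
clock: 1.68
position: [423.2, 302.9, 4.7]
ee_rot: [0.99, 0.141, -0.001, 0.001]
contact_force: [0.0, -0.2, -0.1]
gripper_width: 85.4
```

```bash
python3 st.py 424.7 302 5 106;python3 - <<'E'
from h import *
for n in("scene",):
    im=arm.get_image(n);save(im,"g1.png")
    u,v=proj(im,(424,302,20));u=int(u);v=int(v);c=im["color"][v-60:v+60,u-80:u+80,::-1];cv2.imwrite("pics/g1.png",cv2.resize(c,None,fx=4,fy=4))
E
```

```text
t 1.68 p [423.2 302.9   4.7] jaw 106.20 F [ 0.  -0.2 -0.1] w 85.4
shift m [ 0.00151216 -0.00090879  0.00027158] turn -0.2035294122210871 mod180 -0.2035294122210871
```

View pics/g1.png

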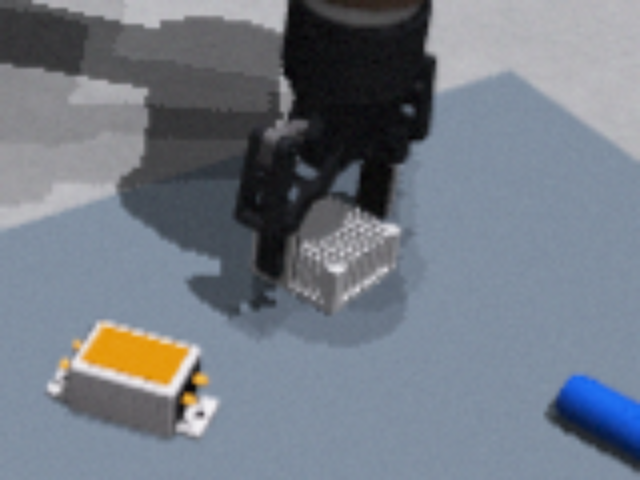

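The fingers straddle the silver sink in the middle of the crop with clear room on both sides. Closing.

Call:
apply_moves --plan '[1, 0.0015, -0.001, 0, 0, 1, 0.0015, -0.001, 0, 0, 1, 0.0015, -0.001, 0, 0, 1, 0.0015, -0.001, 0, 0, 1, 0.0015, -0.001, 0, 0, 1, 0.0015, -0.001, 0, 0, 1, 0.0015, -0.001, 0, 0, 1, 0.0015, -0.001, 0, 0]'

```text
clock: 2.4
position: [426.6, 302.5, 7.9]
ee_rot: [0.99, 0.14, 0.001, -0.001]
contact_force: [-1.2, 0.3, 6.0]
gripper_width: 58.6
```

```bash
python3 st.py 624 -15.3 80 80.4
```

```text
t 2.40 p [426.6 302.5   7.9] jaw 106.12 F [-1.2  0.3  6. ] w 58.6
shift m [ 0.19739724 -0.31777028  0.07206785] turn -25.72087876984898 mod180 -25.72087876984898
```

Call:
apply_moves --plan '[1, 0, 0, 0.02, 0, 1, 0, 0, 0.06, 0, 1, 0, 0, 0.075, 0, 1, 0, 0, 0.075, 0, 1, 0, 0, 0.075, 0]'

```text
clock: 2.82
position: [425.8, 301.5, 82.1]
ee_rot: [0.99, 0.14, 0.001, -0.001]
contact_force: [-0.3, -0.8, -2.0]
gripper_width: 58.8
```

```bash
python3 st.py 624 -15.3 80 80.4;python3 - <<'E'
from h import *
for n in("scene",):
    im=arm.get_image(n)
    u,v=proj(im,(424,302,70));u=int(u);v=int(v);c=im["color"][v-60:v+60,u-80:u+80,::-1];cv2.imwrite("pics/g2.png",cv2.resize(c,None,fx=4,fy=4))
E
```

```text
t 2.82 p [425.8 301.5  82.1] jaw 106.05 F [-0.3 -0.8 -2. ] w 58.8
shift m [ 0.19821806 -0.31675726 -0.00211888] turn -25.64656152962408 mod180 -25.64656152962408
```

View pics/g2.png

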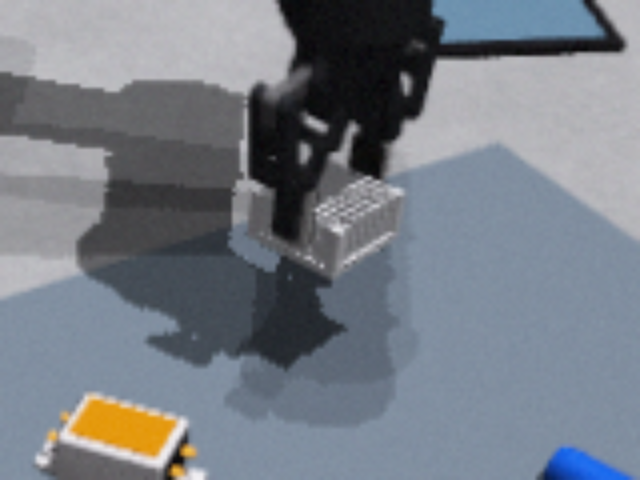

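Call:
apply_moves --plan '[1, 0.199, -0.317, 0, -25.6, 1, 0.199, -0.317, 0, -25.6, 1, 0.199, -0.317, 0, -25.6, 1, 0.199, -0.317, 0, -25.6, 1, 0.199, -0.317, 0, -25.6, 1, 0.199, -0.317, 0, -25.6, 1, 0.199, -0.317, 0, -25.6, 1, 0.199, -0.317, 0, -25.6]'

```text
clock: 3.53
position: [602.4, 16.7, 78.9]
ee_rot: [0.997, -0.083, -0.002, 0.001]
contact_force: [0.3, 1.6, -1.0]
gripper_width: 58.1
```

Call:
apply_moves --plan '[1, 0, 0, 0, 0, 1, 0, 0, 0, 0, 1, 0, 0, 0, 0]'

```text
clock: 3.78
position: [601.6, 18.4, 79.1]
ee_rot: [0.996, -0.084, -0.002, 0.001]
contact_force: [-0.5, -0.4, -0.4]
gripper_width: 58.7
```

```bash
python3 st.py 624.9 -15.5 13 80.4
```

```text
t 3.78 p [601.6  18.4  79.1] jaw 80.41 F [-0.5 -0.4 -0.4] w 58.7
shift m [ 0.02330895 -0.0339467  -0.06608757] turn -0.0086889315815597 mod180 -0.0086889315815597
```

Call:
apply_moves --plan '[1, 0.0233, -0.034, 0, 0, 1, 0.0233, -0.034, -0.02, 0, 1, 0.0233, -0.034, -0.045, 0, 1, 0.0233, -0.034, -0.06, 0, 1, 0.0233, -0.034, -0.066, 0, 1, 0.0233, -0.034, -0.066, 0, 1, 0.0233, -0.034, -0.066, 0]'

```text
clock: 4.37
position: [626.3, -13.9, 15.4]
ee_rot: [0.997, -0.082, -0.0, 0.0]
contact_force: [0.5, -0.6, -1.5]
gripper_width: 58.8
```

```bash
python3 st.py 624.9 -15.5 8 80.4;python3 - <<'E'
from h import *
for n in("scene",):
    im=arm.get_image(n)
    u,v=proj(im,(624,-15,30));u=int(u);v=int(v);c=im["color"][v-60:v+60,u-80:u+80,::-1];cv2.imwrite("pics/g3.png",cv2.resize(c,None,fx=4,fy=4))
E
```

```text
t 4.37 p [626.3 -13.9  15.4] jaw 80.61 F [ 0.5 -0.6 -1.5] w 58.8
shift m [-0.00139342 -0.00161102 -0.00741888] turn -0.2106508041941879 mod180 -0.2106508041941879
```

View pics/g3.png

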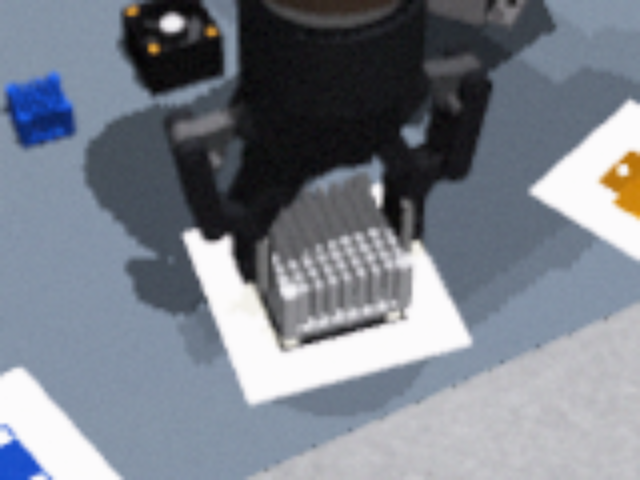

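Call:
apply_moves --plan '[1, 0, 0, 0, 0, 1, 0, 0, 0, 0]'

```text
clock: 4.58
position: [627.1, -14.5, 16.6]
ee_rot: [0.997, -0.083, 0.001, -0.0]
contact_force: [-0.3, 0.4, -1.4]
gripper_width: 59.0
```

Call:
apply_moves --plan '[1, 0, 0, 0, 0]'

```text
clock: 4.67
position: [626.8, -14.8, 16.2]
ee_rot: [0.997, -0.083, 0.001, -0.0]
contact_force: [0.6, -0.5, -1.8]
gripper_width: 58.6
```

Call:
apply_moves --plan '[1, -0.002, -0.0007, 0, -0.2, 1, -0.002, -0.0007, -0.003, -0.2, 1, -0.002, -0.0007, -0.006, -0.2, 1, -0.002, -0.0007, -0.008, -0.2, 1, -0.002, -0.0007, -0.008, -0.2, 1, -0.002, -0.0007, -0.008, -0.2]'

```text
clock: 5.17
position: [624.2, -15.8, 8.0]
ee_rot: [0.996, -0.084, -0.0, 0.0]
contact_force: [-2.3, 0.0, 5.9]
gripper_width: 58.6
```

```bash
python3 st.py 624.9 -15.5 8 80.4
```

```text
t 5.17 p [624.2 -15.8   8. ] jaw 80.31 F [-2.3  0.   5.9] w 58.6
shift m [ 6.79784992e-04  3.04204453e-04 -1.99205432e-05] turn 0.08797627165978383 mod180 0.08797627165978383
```

Call:
apply_moves --plan '[-1, 0, 0, 0, 0, -1, 0, 0, 0, 0, -1, 0, 0, 0, 0, -1, 0, 0, 0, 0, -1, 0, 0, 0.02, 0, -1, 0, 0, 0.06, 0, -1, 0, 0, 0.1, 0, -1, 0, 0, 0.12, 0]'

```text
clock: 5.83
position: [626.7, -15.6, 132.2]
ee_rot: [0.996, -0.084, 0.004, -0.0]
contact_force: [0.3, 0.4, 1.2]
gripper_width: 85.6
```

```bash
python3 st.py 472.5 142.2 120 126.5
```

```text
t 5.83 p [626.7 -15.6 132.2] jaw 80.35 F [0.3 0.4 1.2] w 85.6
shift m [-0.15421405  0.15781978 -0.01222716] turn -43.85255452749982 mod180 46.14744547250018
```

Call:
apply_moves --plan '[-1, -0.1535, 0.158, -0.012, 46.1, -1, -0.1535, 0.158, -0.012, 46.1, -1, -0.1535, 0.158, -0.012, 46.1, -1, -0.1535, 0.158, -0.012, 46.1, -1, -0.1535, 0.158, -0.012, 46.1, -1, -0.1535, 0.158, -0.012, 46.1, -1, -0.1535, 0.158, -0.012, 46.1, -1, -0.1535, 0.158, -0.012, 46.1]'

```text
clock: 6.5
position: [470.2, 143.2, 115.5]
ee_rot: [0.949, 0.314, 0.0, -0.0]
contact_force: [0.8, 0.5, 0.2]
gripper_width: 85.2
```

Call:
apply_moves --plan '[-1, 0, 0, 0, 0, -1, 0, 0, 0, 0]'

```text
clock: 6.67
position: [471.2, 142.2, 115.2]
ee_rot: [0.95, 0.311, 0.0, -0.0]
contact_force: [0.9, 0.4, 0.0]
gripper_width: 85.8
```

```bash
python3 st.py 472.5 142.2 5 126.5; python3 - <<'E'
from m import *
for n in("top","scene"):
    im=arm.get_image(n);np.save(n+"1.npy",im,allow_pickle=True);save(im,n+"1.png");comps(im,8,n)
E
python3 - <<'E'
import cv2
t=cv2.imread('pics/top1.png');cv2.imwrite('pics/c3.png',cv2.resize(t[140:290,220:420],None,fx=4,fy=4,interpolation=cv2.INTER_CUBIC))
E
```

```text
t 6.67 p [471.2 142.2 115.2] jaw 126.28 F [0.9 0.4 0. ] w 85.8
shift m [ 1.32347320e-03  4.74682773e-05 -1.10203599e-01] turn 0.22356652041543157 mod180 0.22356652041543157
top [145.3 168.6] 787 ztop 26.7 zmax 30.4 rect [666.6 362.3] [163.7  23.8] 15.4 med [634.3 353.1  24.5]
top [508.6 154.8] 1806 ztop 56.5 zmax 62.2 rect [ 687.3 -376.8] [88.9 74.3] 76.1 med [ 712.4 -385.5   56.4]
top [331.2 182.4] 658 ztop 32.3 zmax 36.9 rect [622.2 -16.5] [59.  60.9] 79.6 med [622.8 -16.8  30.7]
top [408.4 259.3] 374 ztop 30.6 zmax 34.9 rect [ 465.3 -171.2] [38.8 40.2] 81.8 med [ 465.5 -170.8   28.5]
top [260.  264.9] 229 ztop 34.7 zmax 38.7 rect [455.1 125.3] [24.3 48.1] 61.1 med [457.5 124.6  32.7]
top [367. 260.] 142 ztop 21.9 zmax 23.8 rect [464.5 -88.1] [26.6 26.3] 84.1 med [464.3 -88.7  19.8]
top [479.3 270.1] 827 ztop 27.3 zmax 34.2 rect [ 443. -313.] [62.7 60.4] 79.0 med [ 442.6 -312.3   25.4]
top [328.8 265.2] 328 ztop 30.3 zmax 34.8 rect [454.3 -10.7] [39.9 39.8] 85.5 med [454.7 -11.3  28.5]
top [402.7 323.8] 889 ztop 42.4 zmax 47.6 rect [ 337.8 -156.1] [57.5 57. ] 15.0 med [ 338.6 -156.
[... 473 characters left out ...]
8 rect [638.2 353.8] [98.9 23.4] 14.5 med [638.4 353.3  22.5]
scene [295.4 239.8] 427 ztop 27.0 zmax 29.2 rect [455.2 -10. ] [41.  44.1] 85.5 med [456.2 -10.3  25.5]
scene [262. 257.] 169 ztop 18.7 zmax 20.9 rect [465.6 -88.1] [27.  28.4] 84.6 med [466.3 -88.9  17.2]
scene [223.  269.4] 366 ztop 29.1 zmax 31.3 rect [ 465.  -168.8] [39.9 44.9] 81.4 med [ 469.4 -169.8   27.6]
scene [147.1 288.3] 967 ztop 25.1 zmax 27.5 rect [ 444.3 -311.2] [60.6 64. ] 78.5 med [ 445.6 -311.1   23.6]
scene [332.6 295.6] 1027 ztop 29.8 zmax 33.4 rect [622.6 -16. ] [59.9 61.7] 81.8 med [624.5 -15.8  28.2]
scene [137.  403.3] 3109 ztop 55.1 zmax 58.8 rect [ 688.6 -376.4] [87.7 70.9] 79.2 med [ 715.  -383.5   54.8]
```

View pics/c3.png

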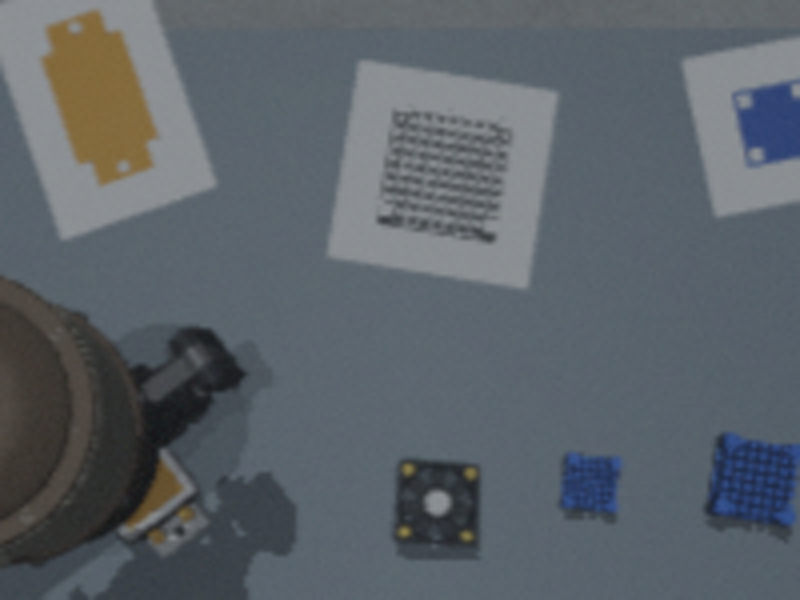

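```bash
python3 - <<'E'
from h import *
for n,(cx,cy) in(("scene",(624.2,-14.3)),("top",(623.9,-16.3))):
    im=np.load(n+"1.npy",allow_pickle=True).item()
    u0,v0=[int(t) for t in proj(im,(cx,cy,10))]
    c=im["color"][v0-45:v0+45,u0-60:u0+60,::-1];f=6;c=cv2.resize(c,None,fx=f,fy=f,interpolation=cv2.INTER_NEAREST)
    a=np.radians(80.4);R=np.array([[np.cos(a),-np.sin(a)],[np.sin(a),np.cos(a)]])
    for z,col in((0,(0,0,255)),(30,(0,255,0))):
        q=[R@np.array(s)*30+[cx,cy] for s in((1,1),(1,-1),(-1,-1),(-1,1))]
        p=np.array([[(proj(im,(*w,z))[0]-u0+60+.5)*f,(proj(im,(*w,z))[1]-v0+45+.5)*f] for w in q],int)
        cv2.polylines(c,[p],True,col,1)
    cv2.imwrite(f"pics/d_{n}.png",c)
E
```

```text
(no output)
```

View pics/d_scene.png

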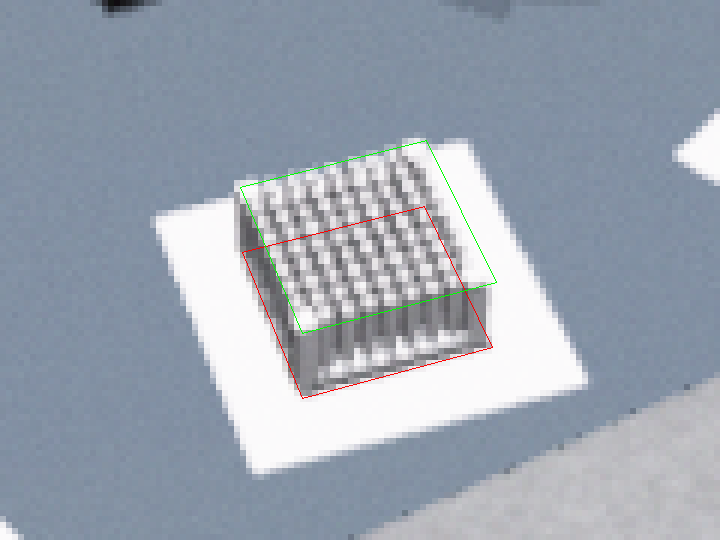

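View pics/d_top.png

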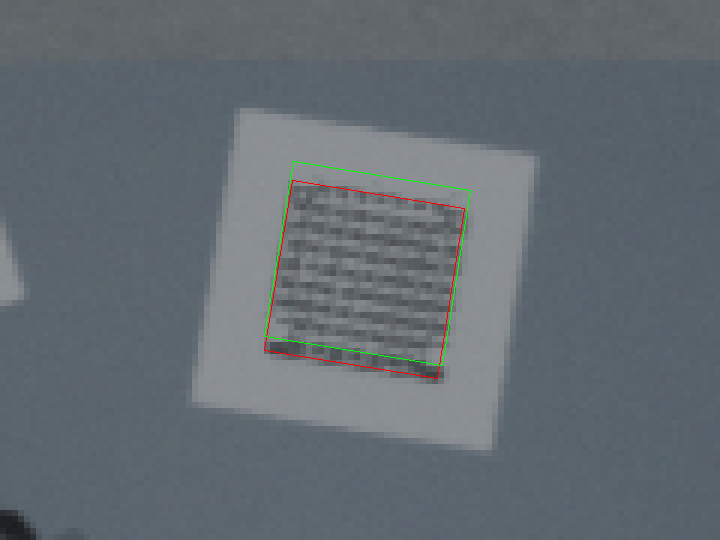

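Call:
apply_moves --plan '[-1, 0.0012, 0, -0.035, 0.2, -1, 0.0012, 0, -0.07, 0.2, -1, 0.0012, 0, -0.09, 0.2, -1, 0.0012, 0, -0.1, 0.2, -1, 0.0012, 0, -0.106, 0.2, -1, 0.0012, 0, -0.106, 0.2, -1, 0.0012, 0, -0.106, 0.2]'

```text
clock: 7.35
position: [472.6, 142.3, 9.4]
ee_rot: [0.95, 0.314, 0.0, 0.0]
contact_force: [0.3, -0.4, -0.8]
gripper_width: 85.1
```

```bash
python3 st.py 472.4 142.2 8 126.5
```

```text
t 7.35 p [472.6 142.3   9.4] jaw 126.55 F [ 0.3 -0.4 -0.8] w 85.1
shift m [-1.76066749e-04 -6.30874137e-05 -1.41216381e-03] turn -0.052164481306675725 mod180 -0.05216448130670415
```

Call:
apply_moves --plan '[1, 0, 0, 0, 0, 1, 0, 0, 0, 0, 1, 0, 0, 0, 0, 1, 0, 0, 0, 0, 1, 0, 0, 0, 0, 1, 0, 0, 0, 0, 1, 0, 0, 0, 0, 1, 0, 0, 0, 0]'

```text
clock: 8.02
position: [472.7, 142.8, 10.3]
ee_rot: [0.949, 0.314, 0.001, -0.0]
contact_force: [-1.0, -0.6, 6.3]
gripper_width: 43.2
```

```bash
python3 st.py 664.8 161.4 80 109.6
```

```text
t 8.02 p [472.7 142.8  10.3] jaw 126.62 F [-1.  -0.6  6.3] w 43.2
shift m [0.19213379 0.01864891 0.06971198] turn -17.017025918922826 mod180 -17.017025918922826
```

Call:
apply_moves --plan '[1, 0, 0, 0.01, 0, 1, 0, 0, 0.04, 0, 1, 0, 0, 0.06, 0, 1, 0, 0, 0.06, 0, 1, 0, 0, 0.06, 0]'

```text
clock: 8.43
position: [472.1, 142.6, 70.0]
ee_rot: [0.95, 0.314, 0.001, -0.001]
contact_force: [-0.7, -0.8, -2.2]
gripper_width: 42.9
```

```bash
python3 st.py 664.8 161.4 80 109.6; python3 - <<'E'
from h import *
for n in("scene",):
    im=arm.get_image(n)
    u,v=proj(im,(472,142,70));u=int(u);v=int(v);c=im["color"][v-60:v+60,u-80:u+80,::-1];cv2.imwrite("pics/g4.png",cv2.resize(c,None,fx=4,fy=4))
E
```

```text
t 8.43 p [472.1 142.6  70. ] jaw 126.56 F [-0.7 -0.8 -2.2] w 42.9
shift m [0.19265096 0.01878358 0.01001441] turn -16.964839386950132 mod180 -16.964839386950132
```

View pics/g4.png

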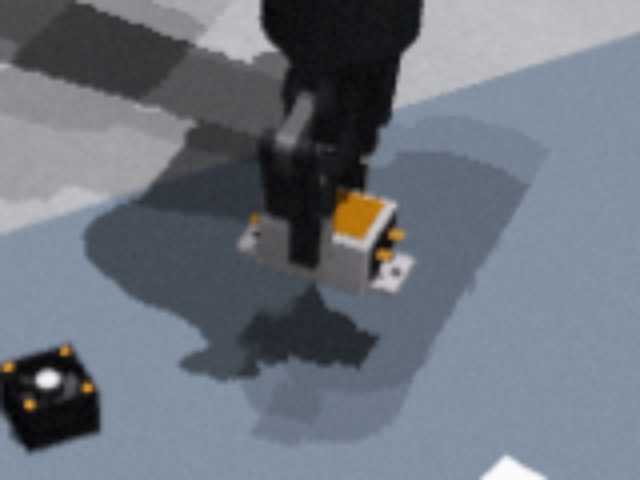

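Call:
apply_moves --plan '[1, 0.193, 0.019, 0, -17, 1, 0.193, 0.019, 0, -17, 1, 0.193, 0.019, 0, -17, 1, 0.193, 0.019, 0, -17, 1, 0.193, 0.019, 0, -17, 1, 0.193, 0.019, -0.02, -17, 1, 0.193, 0.019, -0.04, -17, 1, 0.193, 0.019, -0.045, -17]'

```text
clock: 9.15
position: [661.4, 159.7, 17.5]
ee_rot: [0.986, 0.169, -0.006, 0.001]
contact_force: [-0.7, -1.2, -3.4]
gripper_width: 42.9
```

Call:
apply_moves --plan '[1, 0, 0, 0, 0, 1, 0, 0, 0, 0, 1, 0, 0, 0, 0, 1, 0, 0, 0, 0]'

```text
clock: 9.48
position: [665.6, 161.8, 25.7]
ee_rot: [0.985, 0.17, 0.001, -0.0]
contact_force: [0.5, -0.5, -1.3]
gripper_width: 42.7
```

```bash
python3 st.py 665.1 161.5 10.3 109.6; python3 - <<'E'
from h import *
for i in range(3):
    im=arm.get_image("scene");print(arm.read_state()["position"])
u,v=proj(im,(665,161,30));u=int(u);v=int(v);c=im["color"][v-60:v+60,u-80:u+80,::-1];cv2.imwrite("pics/g5.png",cv2.resize(c,None,fx=4,fy=4))
E
```

```text
t 9.48 p [665.6 161.8  25.7] jaw 109.62 F [ 0.5 -0.5 -1.3] w 42.7
shift m [-0.00052991 -0.00028703 -0.01540569] turn -0.02091056892783172 mod180 -0.02091056892783172
[665.58193735 161.76267681  25.75448887]
[665.48268166 161.70327204  25.62493751]
[665.38509957 161.64589881  25.45032284]
```

View pics/g5.png

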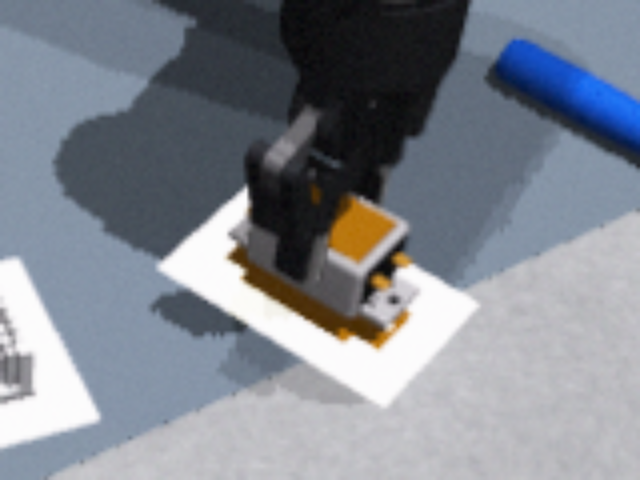

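Call:
apply_moves --plan '[1, -0.0002, -0.0001, -0.004, 0, 1, -0.0002, -0.0001, -0.008, 0, 1, -0.0002, -0.0001, -0.012, 0, 1, -0.0002, -0.0001, -0.0145, 0, 1, -0.0002, -0.0001, -0.0155, 0, 1, -0.0002, -0.0001, -0.016, 0, 1, -0.0002, -0.0001, -0.016, 0]'

```text
clock: 10.22
position: [664.6, 161.2, 10.3]
ee_rot: [0.985, 0.17, -0.0, 0.0]
contact_force: [-5.9, -1.3, 9.6]
gripper_width: 42.7
```

```bash
python3 st.py 665.1 161.5 10.3 109.6
```

```text
t 10.22 p [664.6 161.2  10.3] jaw 109.63 F [-5.9 -1.3  9.6] w 42.7
shift m [ 5.29043545e-04  3.46339649e-04 -3.73472833e-05] turn -0.029228757700593633 mod180 -0.029228757700593633
```

Call:
apply_moves --plan '[1, 0, 0, 0.001, 0, -1, 0, 0, 0.001, 0, -1, 0, 0, 0.001, 0, -1, 0, 0, 0.001, 0, -1, 0, 0, 0.001, 0, -1, 0, 0, 0.03, 0, -1, 0, 0, 0.07, 0, -1, 0, 0, 0.11, 0]'

```text
clock: 10.88
position: [664.0, 160.7, 117.7]
ee_rot: [0.985, 0.17, -0.002, 0.001]
contact_force: [1.3, 0.6, 0.2]
gripper_width: 85.6
```

```bash
python3 st.py 622.4 -16.2 110 80.4
```

```text
t 10.88 p [664.  160.7 117.7] jaw 109.59 F [1.3 0.6 0.2] w 85.6
shift m [-0.04160456 -0.17694973 -0.00765137] turn -29.193825468783672 mod180 -29.193825468783672
```

Call:
apply_moves --plan '[-1, -0.198, -0.331, 0, -29.3, -1, -0.198, -0.331, 0, -29.3, -1, -0.198, -0.331, 0, -29.3, -1, -0.198, -0.331, 0, -29.3, -1, -0.198, -0.331, 0, -29.3, -1, -0.198, -0.331, 0, -29.3, -1, -0.198, -0.331, 0, -29.3, -1, -0.198, -0.331, 0, -29.3]'

```text
clock: 11.55
position: [492.5, -126.3, 118.3]
ee_rot: [0.996, -0.084, 0.0, 0.0]
contact_force: [0.4, -0.8, -0.1]
gripper_width: 85.5
```

```bash
python3 - <<'E'
from m import *
import o
for n in("top","scene"):
    im=arm.get_image(n);np.save(n+"2.npy",im,allow_pickle=True);save(im,n+"2.png");comps(im,8,n)
E
python3 st.py 465.6 -170 9 80.3
cat > dr.py <<'E'
from h import *
def draw(pre,k,c_s,c_t,ang,lx,ly,H):
  for n,(cx,cy) in(("scene",c_s),("top",c_t)):
    im=np.load(n+k+".npy",allow_pickle=True).item()
    u0,v0=[int(t) for t in proj(im,(cx,cy,10))]
    c=im["color"][v0-40:v0+40,u0-50:u0+50,::-1];f=6;c=cv2.resize(c,None,fx=f,fy=f,interpolation=cv2.INTER_NEAREST)
    a=np.radians(ang);R=np.array([[np.cos(a),-np.sin(a)],[np.sin(a),np.cos(a)]])
    for z,col in((0,(0,0,255)),(H,(0,255,0))):
        q=[R@(np.array(s)*[lx/2,ly/2])+[cx,cy] for s in((1,1),(1,-1),(-1,-1),(-1,1))]
        p=np.array([[(proj(im,(*w,z))[0]-u0+50+.5)*f,(proj(im,(*w,z))[1]-v0+40+.5)*f] for w in q],int)
        cv2.polylines(c,[p],True,col,1)
    (pics:=globals().setdefault("P",[])).append(c)
  cv2.imwrite(f"pics/{pre}.png",cv2.resize(np.hstack(pics[-2:]),(800,320)))
E
python3 -c "
from dr import *
draw('f1','2',(667,162),(664.7,160.8),19.6,60,44,32)"
```

```text
top [145.3 168.5] 786 ztop 26.9 zmax 31.6 rect [646.6 356.7] [122.6  23.9] 14.8 med [633.3 353.4  24.7]
top [508.5 154.8] 1811 ztop 56.5 zmax 63.0 rect [ 686.4 -376.6] [88.9 76.2] 77.4 med [ 712.3 -385.2   56.4]
top [243.2 161.7] 747 ztop 35.3 zmax 39.7 rect [664.1 159.8] [61.3 43.7] 19.4 med [663.9 159.3  33. ]
top [330.8 181.8] 625 ztop 32.6 zmax 36.9 rect [622.1 -16.6] [58.6 60.9] 79.3 med [622.5 -14.9  30.6]
top [479.2 270.1] 838 ztop 27.3 zmax 31.7 rect [ 442.9 -313.4] [62.9 60.2] 78.9 med [ 442.8 -314.2   25.4]
top [407.9 265.8] 144 ztop 30.9 zmax 34.4 rect [ 453.1 -169.1] [40.7 15.1] 81.9 med [ 451.8 -168.4   28.7]
top [402.7 323.7] 896 ztop 42.2 zmax 46.3 rect [ 338.  -156.5] [56.9 57.2] 14.9 med [ 336.9 -156.1   40.4]
scene [209.7 228.6] 729 ztop 40.4 zmax 149.9 rect [ 402.6 -153.7] [179.4  67.5] 1.0 med [ 348.  -167.9   38.5]
scene [502.8 242.2] 698 ztop 24.3 zmax 27.2 rect [637.5 355. ] [99.6 21.6] 15.9 med [639.8 353.6  22.7]
scene [295.4 239.8] 423 ztop 27.0 zmax 29.7 rect [455.5 -10.2] [41.3 43. ] 86.3 med [456.5  -9.5  25.4]
scene [262.1 256.9] 167 ztop 18.9 zmax 20.7 rect [464.5 -88.3] [26.7 29.9] 83.5 med [466.5 -88.3  17.5]
scene [223.  269.4] 366 ztop 29.0 zmax 30.9 rect [ 465.5 -168.6] [40.1 41.8] 80.7 med [ 468.4 -170.3   27.7]
scene [426.3 276.3] 879 ztop 33.2 zmax 35.1 rect [665.6 160.6] [63.4 46.8] 19.2 med [668.6 159.7  32. ]
scene [147.2 288.2] 967 ztop 25.0 zmax 27.7 rect [ 443.7 -311.3] [60.8 65. ] 78.6 med [ 445.1 -311.7   23.5]
scene [332.6 295.6] 1034 ztop 29.7 zmax 32.4 rect [622.5 -15.6] [60.8 60.3] 81.1 med [623.9 -15.7  28.1]
scene [137.1 403.1] 3140 ztop 55.0 zmax 58.6 rect [ 687.9 -375.5] [88.9 72.9] 77.2 med [ 714.9 -384.7   54.7]
t 11.65 p [ 489.8 -128.4  118. ] jaw 79.93 F [ 1.2 -0.1  0.2] w 85.6
shift m [-0.02423234 -0.04159245 -0.10895605] turn 0.3662113899827659 mod180 0.3662113899827659
```

View pics/f1.png

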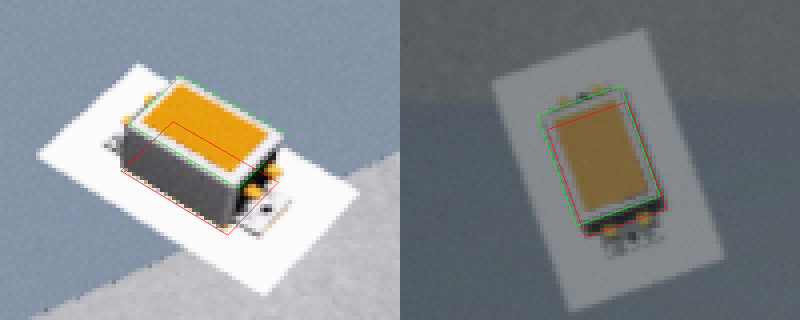

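Call:
apply_moves --plan '[-1, -0.024, -0.041, 0, 0.3, -1, -0.024, -0.041, -0.03, 0.3, -1, -0.024, -0.041, -0.06, 0.3, -1, -0.024, -0.041, -0.085, 0.3, -1, -0.024, -0.041, -0.1, 0.3, -1, -0.024, -0.041, -0.107, 0.3, -1, -0.024, -0.041, -0.108, 0.3, -1, -0.024, -0.041, -0.108, 0.3]'

```text
clock: 12.32
position: [470.3, -165.7, 10.3]
ee_rot: [0.997, -0.082, 0.0, 0.0]
contact_force: [-0.5, -0.1, -0.2]
gripper_width: 85.3
```

```bash
python3 - <<'E'
from h import *
for n in("scene",):
    for i in range(3): im=arm.get_image(n)
    u,v=proj(im,(466,-170,30));u=int(u);v=int(v);c=im["color"][v-60:v+60,u-80:u+80,::-1];cv2.imwrite("pics/g6.png",cv2.resize(c,None,fx=4,fy=4))
E
python3 st.py 465.9 -169.2 9 80.3

```

```text
t 12.47 p [ 470.8 -165.8   11.4] jaw 80.62 F [-0.2  0.   0.5] w 85.7
shift m [-0.00491569 -0.00344723 -0.00238006] turn -0.31780937113853724 mod180 -0.31780937113853724
```

View pics/g6.png

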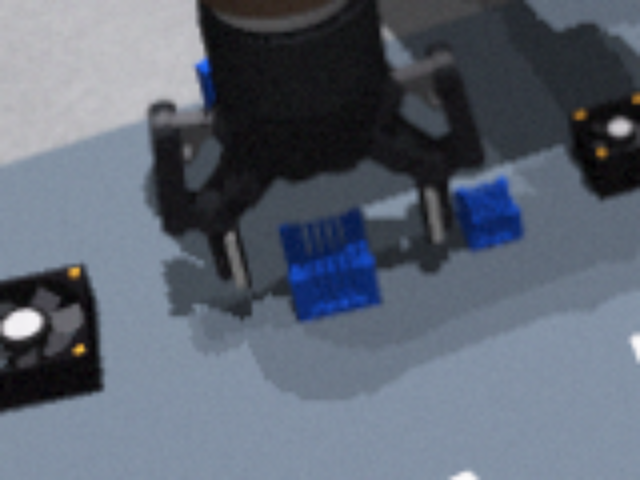

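Call:
apply_moves --plan '[-1, -0.0049, -0.0035, -0.0025, -0.3, -1, -0.0049, -0.0035, -0.0025, -0.3, -1, -0.0049, -0.0035, -0.0025, -0.3]'

```text
clock: 12.72
position: [464.5, -169.5, 8.1]
ee_rot: [0.996, -0.085, 0.0, -0.0]
contact_force: [-0.9, -0.4, 0.3]
gripper_width: 85.4
```

Call:
apply_moves --plan '[1, 0, 0, 0, 0, 1, 0, 0, 0, 0, 1, 0, 0, 0, 0, 1, 0, 0, 0, 0, 1, 0, 0, 0, 0, 1, 0, 0, 0, 0, 1, 0, 0, 0, 0, 1, 0, 0, 0, 0]'

```text
clock: 13.38
position: [465.3, -169.3, 8.0]
ee_rot: [0.996, -0.084, 0.001, 0.0]
contact_force: [0.6, 0.5, 4.3]
gripper_width: 38.8
```

```bash
python3 st.py 650.1 -188.4 80 101.1
```

```text
t 13.38 p [ 465.3 -169.3    8. ] jaw 80.31 F [0.6 0.5 4.3] w 38.8
shift m [ 0.18479302 -0.01907556  0.07195019] turn 20.78901732051122 mod180 20.78901732051122
```

Call:
apply_moves --plan '[1, 0, 0, 0.01, 0, 1, 0, 0, 0.04, 0, 1, 0, 0, 0.06, 0, 1, 0, 0, 0.06, 0, 1, 0, 0, 0.06, 0, 1, 0, 0, 0.06, 0, 1, 0, 0, 0.06, 0]'

```text
clock: 13.97
position: [463.6, -169.2, 66.4]
ee_rot: [0.996, -0.085, -0.001, -0.0]
contact_force: [-0.6, 0.3, -0.7]
gripper_width: 38.7
```

```bash
python3 st.py 650.1 -188.4 80 101.1; python3 - <<'E'
from h import *
for n in("scene",):
    im=arm.get_image(n)
    u,v=proj(im,(466,-170,70));u=int(u);v=int(v);c=im["color"][v-60:v+60,u-80:u+80,::-1];cv2.imwrite("pics/g7.png",cv2.resize(c,None,fx=4,fy=4))
E
```

```text
t 13.97 p [ 463.6 -169.2   66.4] jaw 80.26 F [-0.6  0.3 -0.7] w 38.7
shift m [ 0.18648027 -0.01916537  0.01355824] turn 20.835251664837074 mod180 20.835251664837074
```

View pics/g7.png

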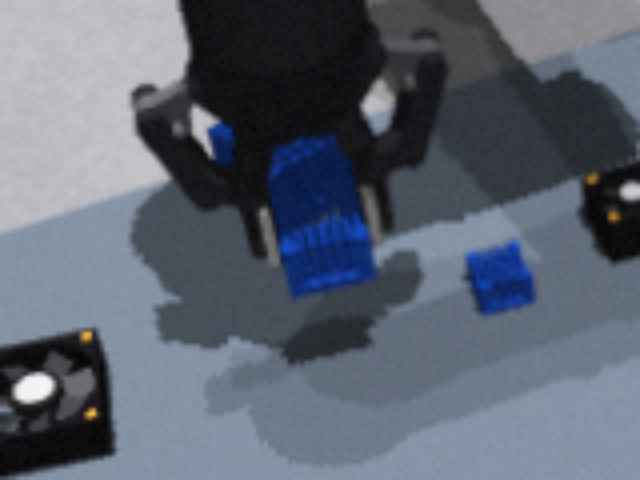

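Call:
apply_moves --plan '[1, 0.04, -0.004, 0, 7, 1, 0.08, -0.008, 0, 14, 1, 0.12, -0.012, 0, 20.8, 1, 0.155, -0.015, 0, 20.8, 1, 0.175, -0.0175, 0, 20.8, 1, 0.186, -0.0185, 0, 20.8, 1, 0.186, -0.0185, -0.02, 20.8, 1, 0.186, -0.0185, -0.035, 20.8]'

```text
clock: 14.68
position: [651.1, -187.7, 30.4]
ee_rot: [0.995, 0.096, -0.001, -0.0]
contact_force: [-0.4, -0.4, -1.7]
gripper_width: 39.2
```

Call:
apply_moves --plan '[1, 0, 0, -0.005, 0, 1, 0, 0, -0.008, 0, 1, 0, 0, -0.008, 0, 1, 0, 0, -0.008, 0, 1, 0, 0, -0.008, 0, 1, 0, 0, -0.008, 0]'

```text
clock: 15.18
position: [651.4, -187.9, 25.9]
ee_rot: [0.995, 0.097, 0.001, 0.0]
contact_force: [-0.1, 0.2, -0.1]
gripper_width: 38.7
```

```bash
python3 st.py 649.5 -187.6 8 101.1
```

```text
t 15.18 p [ 651.4 -187.9   25.9] jaw 101.10 F [-0.1  0.2 -0.1] w 38.7
shift m [-0.00188344  0.00030092 -0.01787149] turn 0.004181638905492946 mod180 0.004181638905492946
```

Call:
apply_moves --plan '[1, -0.0018, 0.0003, -0.004, 0, 1, -0.0018, 0.0003, -0.008, 0, 1, -0.0018, 0.0003, -0.012, 0, 1, -0.0018, 0.0003, -0.015, 0, 1, -0.0018, 0.0003, -0.0165, 0, 1, -0.0018, 0.0003, -0.0175, 0, 1, -0.0018, 0.0003, -0.0175, 0]'

```text
clock: 15.77
position: [648.7, -187.5, 8.1]
ee_rot: [0.995, 0.097, -0.001, 0.0]
contact_force: [-2.7, 0.6, 6.2]
gripper_width: 38.9
```

```bash
python3 st.py 649.5 -187.6 8 101.1
```

```text
t 15.77 p [ 648.7 -187.5    8.1] jaw 101.12 F [-2.7  0.6  6.2] w 38.9
shift m [ 8.46438790e-04 -9.06115251e-05 -1.15610503e-04] turn -0.018969584984631638 mod180 -0.018969584984631638
```

Call:
apply_moves --plan '[1, 0.0008, 0, 0.001, 0, 1, 0.0008, 0, 0.001, 0, -1, 0.0008, 0, 0.001, 0, -1, 0.0008, 0, 0.001, 0, -1, 0.0008, 0, 0.001, 0, -1, 0.0008, 0, 0.02, 0, -1, 0.0008, 0, 0.06, 0, -1, 0.0008, 0, 0.1, 0]'

```text
clock: 16.43
position: [648.4, -187.5, 106.2]
ee_rot: [0.995, 0.097, -0.003, -0.0]
contact_force: [0.3, 0.0, 0.3]
gripper_width: 85.3
```

```bash
python3 st.py 623.2 -15.4 110 80.4
```

```text
t 16.43 p [ 648.4 -187.5  106.2] jaw 101.09 F [0.3 0.  0.3] w 85.3
shift m [-0.02523077  0.17208456  0.0038285 ] turn -20.686832097616275 mod180 -20.686832097616275
```

```bash
cat > pin.py <<'E'
# fine measure: object top rect by depth, averaged over several frames, near (x,y)
from h import *
import sys
np.set_printoptions(precision=1,suppress=True)
def rect(im,x,y,R,zlo,zhi):
    P=cloud(im);m=(im["range_z"]>0)&(P[...,2]>zlo)&(P[...,2]<zhi)&(np.hypot(P[...,0]-x,P[...,1]-y)<R)
    r=cv2.minAreaRect(P[m][:,:2].astype(np.float32));return np.array([*r[0],*r[1],r[2]%90])
if __name__=="__main__":
    a=[float(v) for v in sys.argv[1:]]
    for n in("top","scene"):
        Q=[]
        for i in range(2):
            im=arm.get_image(n);Q.append(rect(im,*a))
        print(n,np.mean(Q,0),np.ptp(Q,0))
        np.save(n+"3.npy",im,allow_pickle=True)
E
python3 pin.py 623 -15 50 24 38; python3 pin.py 650 -188 40 22 36
python3 -c "
from dr import *
draw('l1','3',(624.2,-14.3),(623.9,-16.4),80.4,60,60,30)"
```

```text
top [0. 0. 0. 0. 0.] [0. 0. 0. 0. 0.]
scene [622.4 -15.8  60.2  62.3  80.9] [0.1 0.1 0.8 0.5 0.5]
top [ 646.5 -189.3   32.4   39.8   11.3] [0.7 0.5 1.2 0.1 0.8]
scene [ 651.2 -186.7   42.1   41.    11. ] [0.6 0.2 0.8 0.1 0.7]
```

View pics/l1.png

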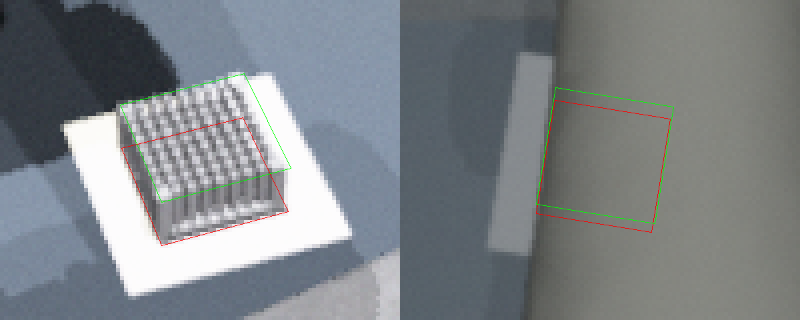

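Call:
apply_moves --plan '[-1, -0.006, 0.041, 0.004, -7, -1, -0.012, 0.082, 0.004, -14, -1, -0.018, 0.12, 0.004, -20.7, -1, -0.022, 0.15, 0.004, -20.7, -1, -0.025, 0.165, 0.004, -20.7, -1, -0.025, 0.172, 0.004, -20.7, -1, -0.025, 0.172, -0.03, -20.7, -1, -0.025, 0.172, -0.06, -20.7]'

```text
clock: 17.5
position: [626.0, -15.0, 47.4]
ee_rot: [0.997, -0.083, 0.002, -0.0]
contact_force: [-0.3, 0.5, -1.2]
gripper_width: 85.4
```

Call:
apply_moves --plan '[-1, 0, 0, -0.02, 0, -1, 0, 0, -0.03, 0, -1, 0, 0, -0.034, 0, -1, 0, 0, -0.034, 0, -1, 0, 0, -0.034, 0]'

```text
clock: 17.92
position: [625.7, -15.9, 14.0]
ee_rot: [0.996, -0.084, 0.001, -0.0]
contact_force: [-0.4, 0.1, 0.7]
gripper_width: 85.2
```

```bash
python3 st.py 623.2 -15.4 8 80.4
```

```text
t 17.92 p [625.7 -15.9  14. ] jaw 80.38 F [-0.4  0.1  0.7] w 85.2
shift m [-0.00254584  0.00046811 -0.00601653] turn 0.01657861750356915 mod180 0.01657861750356915
```

Grip, lift 6 mm, shift the sink by (+1.6, +0.8) mm and set it down again.

Call:
apply_moves --plan '[-1, -0.002, 0, -0.006, 0, 1, -0.002, 0, -0.006, 0, 1, -0.002, 0, -0.006, 0, 1, -0.002, 0, -0.006, 0, 1, -0.002, 0, -0.006, 0, 1, -0.002, 0, -0.006, 0, 1, -0.002, 0, -0.006, 0, 1, -0.002, 0, -0.006, 0]'

```text
clock: 18.58
position: [623.5, -15.4, 8.2]
ee_rot: [0.997, -0.084, 0.001, -0.0]
contact_force: [-1.5, 1.0, 5.3]
gripper_width: 58.9
```

```bash
python3 st.py 623.2 -15.4 8 80.4
```

```text
t 18.58 p [623.5 -15.4   8.2] jaw 80.41 F [-1.5  1.   5.3] w 58.9
shift m [-2.66217648e-04  6.43503554e-06 -2.45278642e-04] turn -0.01111822884030289 mod180 -0.01111822884030289
```

Call:
apply_moves --plan '[1, 0, 0, 0.003, 0, 1, 0, 0, 0.006, 0, 1, 0, 0, 0.006, 0, 1, 0, 0, 0.006, 0, 1, 0, 0, 0.006, 0, 1, 0, 0, 0.006, 0]'

```text
clock: 19.08
position: [622.5, -15.6, 12.8]
ee_rot: [0.996, -0.084, -0.0, 0.0]
contact_force: [0.7, -1.0, -0.8]
gripper_width: 58.4
```

```bash
python3 st.py 623.2 -15.4 8 80.4
```

```text
t 19.08 p [622.5 -15.6  12.8] jaw 80.38 F [ 0.7 -1.  -0.8] w 58.4
shift m [ 0.00072105  0.00018615 -0.00480695] turn 0.017674903975034795 mod180 0.017674903975034795
```

Call:
apply_moves --plan '[1, 0.0026, 0.001, 0, 0, 1, 0.0026, 0.001, 0, 0, 1, 0.0026, 0.001, -0.002, 0, 1, 0.0026, 0.001, -0.004, 0, 1, 0.0026, 0.001, -0.0045, 0, 1, 0.0026, 0.001, -0.0045, 0, 1, 0.0026, 0.001, -0.0045, 0]'

```text
clock: 19.67
position: [625.3, -14.6, 8.6]
ee_rot: [0.996, -0.084, -0.0, 0.0]
contact_force: [1.1, 0.2, -1.4]
gripper_width: 58.6
```

```bash
python3 st.py 625.1 -14.6 8 80.4
```

```text
t 19.67 p [625.3 -14.6   8.6] jaw 80.39 F [ 1.1  0.2 -1.4] w 58.6
shift m [-2.31744614e-04 -4.28773340e-05 -5.78617783e-04] turn 0.011871592494117067 mod180 0.011871592494117067
```

Well placed. Release, lift, and go on toward the large fan.

Call:
apply_moves --plan '[1, 0, 0, -0.0005, 0, -1, 0, 0, -0.0005, 0, -1, 0, 0, -0.0005, 0, -1, 0, 0, -0.0005, 0, -1, 0, 0, -0.0005, 0, -1, 0, 0, 0.03, 0, -1, 0, 0, 0.07, 0, -1, 0, 0, 0.11, 0]'

```text
clock: 20.33
position: [624.5, -14.8, 119.0]
ee_rot: [0.996, -0.084, -0.001, 0.001]
contact_force: [1.2, 0.0, 0.4]
gripper_width: 85.4
```

```bash
python3 st.py 443.6 -311.8 115 78.7
```

```text
t 20.33 p [624.5 -14.8 119. ] jaw 80.39 F [1.2 0.  0.4] w 85.4
shift m [-0.18092719 -0.2970325  -0.00398672] turn -1.694732787463579 mod180 -1.694732787463579
```

Call:
apply_moves --plan '[-1, -0.181, -0.297, 0, -1.7, -1, -0.181, -0.297, 0, -1.7, -1, -0.181, -0.297, 0, -1.7, -1, -0.181, -0.297, 0, -1.7, -1, -0.181, -0.297, 0, -1.7, -1, -0.181, -0.297, 0, -1.7, -1, -0.181, -0.297, 0, -1.7, -1, -0.181, -0.297, 0, -1.7]'

```text
clock: 21.0
position: [450.7, -300.6, 119.2]
ee_rot: [0.995, -0.098, 0.0, 0.0]
contact_force: [1.7, -0.7, -0.7]
gripper_width: 85.5
```

```bash
python3 pin.py 624 -15 50 24 38; python3 pin.py 650 -188 40 22 36;python3 pin.py 665 161 60 27 40;python3 pin.py 443 -312 50 19 32;python3 st.py 443.6 -311.8 115 78.7
python3 -c "
from dr import *
draw('l2','3',(624.2,-14.3),(623.9,-16.4),80.4,60,60,30)
draw('l3','3',(650,-187.4),(650.2,-189.5),11.1,40,40,28)"
```

```text
top [624.3 -15.6  59.7  60.   80.3] [0.2 0.1 0.1 0.  0.2]
scene [625.2 -14.9  60.2  60.9  80.9] [0.2 0.  0.8 0.8 0.7]
top [ 650.4 -188.8   40.    41.3   11.2] [0.4 0.1 0.1 0.1 0.3]
scene [ 650.9 -186.6   41.9   41.1   11.1] [0.3 0.2 0.9 0.  0.5]
top [665.3 160.3  64.2  44.1  20. ] [1.7 0.5 3.8 0.2 0.1]
scene [664.5 161.5  63.3  46.8  20.3] [0.7 0.4 0.  1.3 1.5]
top [ 426.6 -324.1   34.3   32.8   80.3] [0.1 1.4 3.3 1.4 3.5]
scene [ 443.6 -311.    61.    64.6   78.9] [0.6 0.4 0.5 1.7 0.2]
t 21.80 p [ 452.1 -298.9  118.7] jaw 78.72 F [-0.4 -0.3  0.5] w 85.3
shift m [-0.00851526 -0.01289186 -0.0037081 ] turn -0.0216272374685218 mod180 -0.0216272374685218
```

View pics/l2.png

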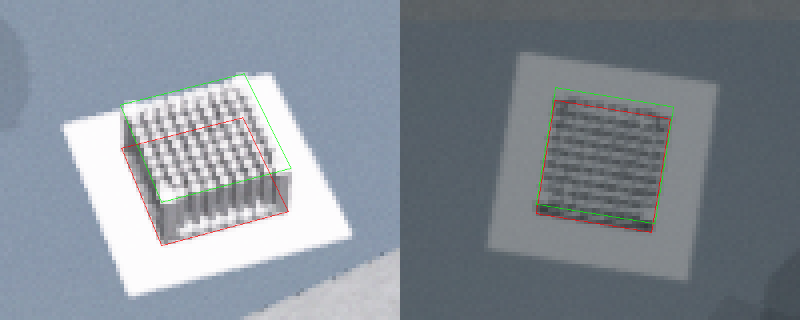

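View pics/l3.png

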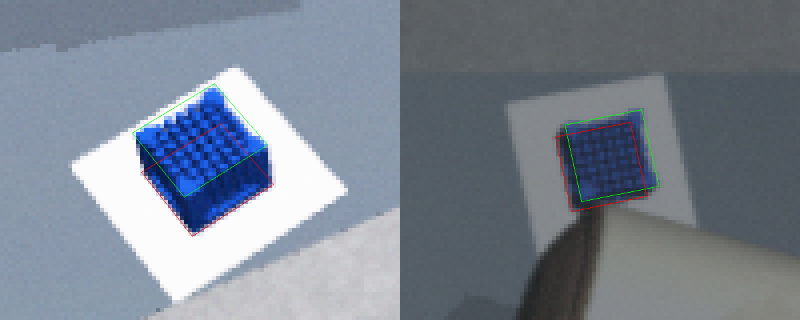

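Call:
apply_moves --plan '[-1, -0.0085, -0.0127, -0.03, 0, -1, -0.0085, -0.0127, -0.06, 0, -1, -0.0085, -0.0127, -0.085, 0, -1, -0.0085, -0.0127, -0.1, 0, -1, -0.0085, -0.0127, -0.109, 0, -1, -0.0085, -0.0127, -0.109, 0, -1, -0.0085, -0.0127, -0.109, 0, -1, -0.0085, -0.0127, -0.109, 0]'

```text
clock: 22.47
position: [444.5, -312.2, 10.8]
ee_rot: [0.995, -0.098, 0.001, 0.0]
contact_force: [0.1, 0.1, 0.6]
gripper_width: 85.6
```

```bash
python3 st.py 443.6 -311.6 5 78.7;  python3 - <<'E'
from h import *
for n in("scene",):
    im=arm.get_image(n)
    u,v=proj(im,(443,-312,30));u=int(u);v=int(v);c=im["color"][v-60:v+60,u-80:u+80,::-1];cv2.imwrite("pics/g8.png",cv2.resize(c,None,fx=4,fy=4))
E
```

```text
t 22.47 p [ 444.5 -312.2   10.8] jaw 78.72 F [0.1 0.1 0.6] w 85.6
shift m [-0.00087636  0.00063874 -0.00584527] turn -0.015581786352811378 mod180 -0.015581786352811378
```

View pics/g8.png

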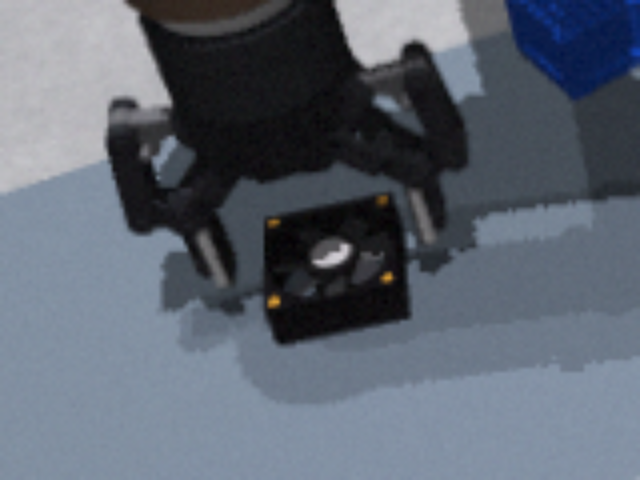

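Call:
apply_moves --plan '[-1, -0.0008, 0.0005, -0.003, 0, -1, -0.0008, 0.0005, -0.0055, 0, 1, -0.0008, 0.0005, -0.0055, 0, 1, -0.0008, 0.0005, -0.0055, 0, 1, -0.0008, 0.0005, -0.0055, 0, 1, -0.0008, 0.0005, -0.0055, 0, 1, -0.0008, 0.0005, -0.0055, 0, 1, -0.0008, 0.0005, -0.0055, 0]'

```text
clock: 23.18
position: [443.1, -311.5, 4.7]
ee_rot: [0.995, -0.098, 0.0, 0.0]
contact_force: [-1.4, -0.4, 4.9]
gripper_width: 58.3
```

Call:
apply_moves --plan '[1, 0, 0, 0, 0, 1, 0, 0, 0, 0, 1, 0, 0, 0, 0]'

```text
clock: 23.43
position: [443.1, -311.5, 4.7]
ee_rot: [0.995, -0.098, 0.0, 0.0]
contact_force: [-0.2, 1.1, 5.1]
gripper_width: 58.4
```

```bash
python3 st.py 443.6 -311.6 5 78.7
```

```text
t 23.43 p [ 443.1 -311.5    4.7] jaw 78.70 F [-0.2  1.1  5.1] w 58.4
shift m [ 5.36435031e-04 -7.66426956e-05  2.71533383e-04] turn -0.002741139877258547 mod180 -0.0027411398772301254
```

Call:
apply_moves --plan '[1, 0, 0, 0.01, 0, 1, 0, 0, 0.04, 0, 1, 0, 0, 0.07, 0, 1, 0, 0, 0.09, 0, 1, 0, 0, 0.09, 0, 1, 0, 0, 0.09, 0, 1, 0, 0, 0.09, 0]'

```text
clock: 24.02
position: [441.6, -310.9, 93.5]
ee_rot: [0.995, -0.099, -0.001, -0.0]
contact_force: [-0.9, -0.5, -1.1]
gripper_width: 58.5
```

```bash
  python3 - <<'E'
from h import *
for n in("scene",):
    im=arm.get_image(n)
    u,v=proj(im,(443,-312,100));u=int(u);v=int(v);c=im["color"][v-60:v+60,u-80:u+80,::-1];cv2.imwrite("pics/g9.png",cv2.resize(c,None,fx=4,fy=4))
E
python3 st.py 624.1 -14.4 95 80.4
```

```text
t 24.07 p [ 441.4 -310.9   93. ] jaw 78.66 F [ 0.2 -1.5 -1.4] w 58.8
shift m [0.1826547  0.29647823 0.0020356 ] turn 1.743002346301978 mod180 1.743002346301978
```

View pics/g9.png

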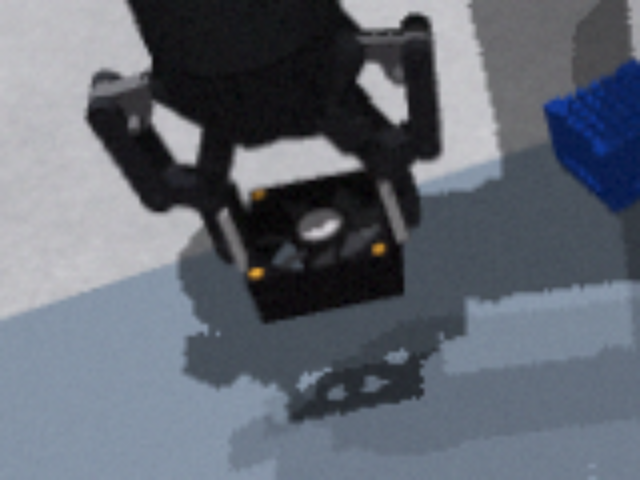

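Call:
apply_moves --plan '[1, 0.183, 0.2965, 0, 1.7, 1, 0.183, 0.2965, 0, 1.7, 1, 0.183, 0.2965, 0, 1.7, 1, 0.183, 0.2965, 0, 1.7, 1, 0.183, 0.2965, 0, 1.7, 1, 0.183, 0.2965, 0, 1.7, 1, 0.183, 0.2965, 0, 1.7, 1, 0.183, 0.2965, 0, 1.7]'

```text
clock: 24.73
position: [617.3, -25.9, 92.3]
ee_rot: [0.996, -0.084, -0.002, 0.0]
contact_force: [-0.0, 0.5, -1.3]
gripper_width: 58.5
```

Call:
apply_moves --plan '[1, 0.01, 0.016, 0, 0, 1, 0.01, 0.016, -0.01, 0, 1, 0.01, 0.016, -0.02, 0, 1, 0.01, 0.016, -0.03, 0, 1, 0.01, 0.016, -0.03, 0, 1, 0.01, 0.016, -0.03, 0, 1, 0.01, 0.016, -0.03, 0, 1, 0.01, 0.016, -0.03, 0]'

```text
clock: 25.4
position: [627.9, -12.5, 64.8]
ee_rot: [0.996, -0.084, 0.001, -0.0]
contact_force: [0.0, 0.5, -0.4]
gripper_width: 58.6
```

```bash
python3 st.py 624.2 -14.5 35 80.4
```

```text
t 25.40 p [627.9 -12.5  64.8] jaw 80.33 F [ 0.   0.5 -0.4] w 58.6
shift m [-0.00367601 -0.00201095 -0.02983301] turn 0.06812157821406117 mod180 0.06812157821406117
```

Call:
apply_moves --plan '[1, -0.0036, -0.002, -0.006, 0.1, 1, -0.0036, -0.002, -0.012, 0.1, 1, -0.0036, -0.002, -0.018, 0.1, 1, -0.0036, -0.002, -0.022, 0.1, 1, -0.0036, -0.002, -0.024, 0.1, 1, -0.0036, -0.002, -0.024, 0.1, 1, -0.0036, -0.002, -0.024, 0.1, 1, -0.0036, -0.002, -0.024, 0.1]'

```text
clock: 26.07
position: [624.4, -13.6, 40.4]
ee_rot: [0.997, -0.083, 0.0, -0.0]
contact_force: [0.1, 0.4, -0.4]
gripper_width: 58.7
```

```bash
python3 - <<'E'
from h import *
for n in("scene",):
    for i in range(3): im=arm.get_image(n)
    u,v=proj(im,(624,-15,50));u=int(u);v=int(v);c=im["color"][v-50:v+50,u-60:u+60,::-1];cv2.imwrite("pics/g10.png",cv2.resize(c,None,fx=6,fy=6))
E
python3 st.py 624.2 -14.5 35 80.4
```

```text
t 26.22 p [624.3 -13.6  40.5] jaw 80.49 F [-0.  -0.5 -1.5] w 58.5
shift m [-0.00012416 -0.00085196 -0.00550053] turn -0.09332805985411596 mod180 -0.09332805985411596
```

View pics/g10.png

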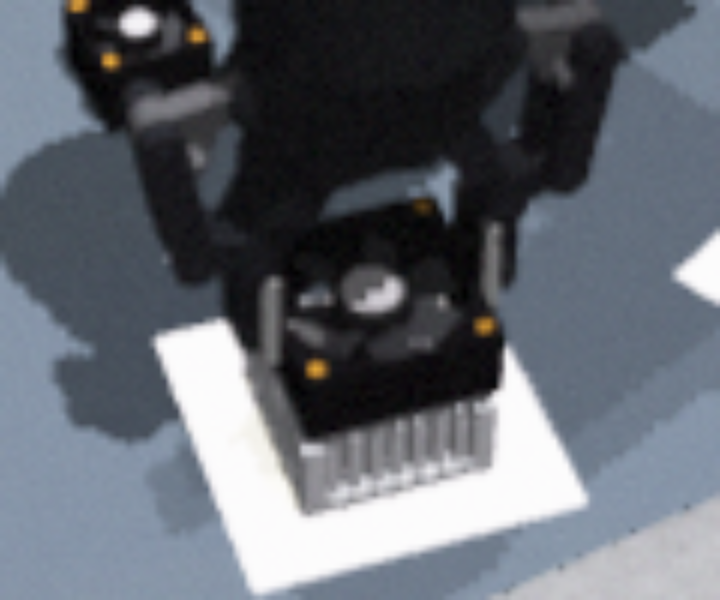

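Call:
apply_moves --plan '[1, 0, -0.0009, 0, -0.1, 1, 0, -0.0009, -0.002, -0.1, 1, 0, -0.0009, -0.004, -0.1, 1, 0, -0.0009, -0.005, -0.1, 1, 0, -0.0009, -0.0055, -0.1, 1, 0, -0.0009, -0.0055, -0.1, 1, 0, -0.0009, -0.0055, -0.1]'

```text
clock: 26.8
position: [624.0, -14.7, 34.8]
ee_rot: [0.996, -0.084, -0.0, 0.0]
contact_force: [-1.0, 0.0, 0.3]
gripper_width: 58.6
```

```bash
python3 - <<'E'
from h import *
for n in("scene",):
    im=arm.get_image(n)
    u,v=proj(im,(624,-15,50));u=int(u);v=int(v);c=im["color"][v-50:v+50,u-60:u+60,::-1];cv2.imwrite("pics/g11.png",cv2.resize(c,None,fx=6,fy=6,interpolation=0))
E
python3 st.py 624.2 -14.5 35 80.4
```

```text
t 26.85 p [624.  -14.7  34.8] jaw 80.39 F [-0.9  0.2  1.4] w 58.4
shift m [0.00022804 0.00017019 0.00022331] turn 0.007942474830429092 mod180 0.007942474830429092
```

View pics/g11.png

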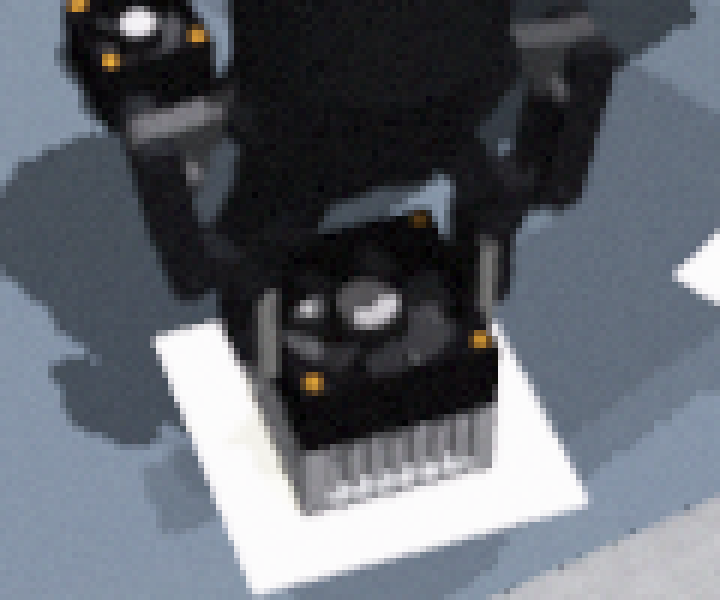

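Fan edges line up with the sink edges at the front corner (303,445) and at the right (495,405). Release.

Call:
apply_moves --plan '[1, 0, 0, -0.0007, 0, 1, 0, 0, -0.0007, 0, -1, 0, 0, 0, 0, -1, 0, 0, 0, 0, -1, 0, 0, 0, 0, -1, 0, 0, 0.02, 0, -1, 0, 0, 0.05, 0, -1, 0, 0, 0.09, 0]'

```text
clock: 27.52
position: [622.1, -14.9, 122.4]
ee_rot: [0.996, -0.084, -0.004, 0.001]
contact_force: [1.1, 0.3, -0.4]
gripper_width: 85.4
```

```bash
python3 st.py 454.5 -9.8 115 85.3
```

```text
t 27.52 p [622.1 -14.9 122.4] jaw 80.36 F [ 1.1  0.3 -0.4] w 85.4
shift m [-0.16757158  0.00508974 -0.00737384] turn 4.940391602847171 mod180 4.940391602847171
```

Call:
apply_moves --plan '[-1, -0.041, 0.001, 0, 4.9, -1, -0.082, 0.002, 0, 4.9, -1, -0.12, 0.004, 0, 4.9, -1, -0.15, 0.005, 0, 4.9, -1, -0.168, 0.005, 0, 4.9, -1, -0.168, 0.005, 0, 4.9, -1, -0.168, 0.005, 0, 4.9, -1, -0.168, 0.005, 0, 4.9]'

```text
clock: 28.18
position: [457.3, -9.4, 125.1]
ee_rot: [0.999, -0.041, 0.001, -0.0]
contact_force: [0.1, 0.2, 0.3]
gripper_width: 85.6
```

```bash
python3 pin.py 624 -15 55 46 65; python3 pin.py 650 -188 40 22 36; python3 pin.py 455 -10 40 22 36;python3 st.py 454.5 -9.7 8 85.3
python3 -c "
from dr import *
draw('l4','3',(624.2,-14.3),(623.9,-16.4),80.4,60,60,55)"
```

```text
top [624.9 -16.   59.9  61.4  80.8] [0.2 0.  0.1 0.3 0.1]
scene [625.7 -15.1  60.9  62.5  80.8] [0.4 0.2 0.3 0.7 0.2]
top [ 650.3 -188.4   40.8   40.6   10.6] [0.2 0.1 0.  0.  0. ]
scene [ 651.7 -186.6   41.8   41.2   11. ] [0.3 0.  0.4 0.  0.1]
top [0. 0. 0. 0. 0.] [0. 0. 0. 0. 0.]
scene [454.9 -10.   41.4  44.2  86.1] [0.1 0.1 0.7 0.  0.8]
t 28.78 p [456.1  -9.7 124.6] jaw 85.28 F [-0.1 -0.5  0.2] w 85.0
shift m [-1.63730643e-03 -4.95343851e-05 -1.16642755e-01] turn 0.0177323458957801 mod180 0.017732345895751678
```

View pics/l4.png

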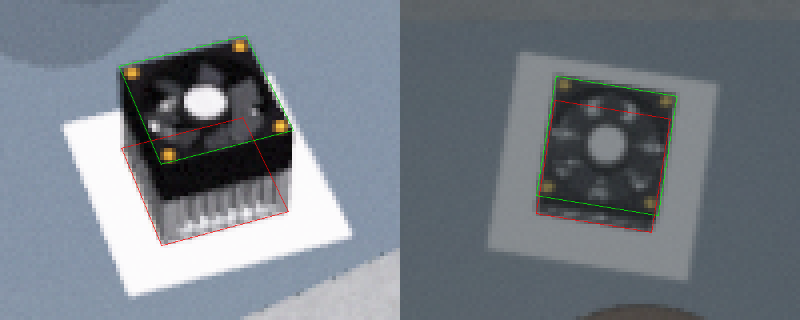

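The large stack agrees with its outline in both views, and the fan is within about 0.6 mm of the sink. Now the small fan.

Call:
apply_moves --plan '[-1, -0.0016, 0, -0.03, 0, -1, -0.0016, 0, -0.06, 0, -1, -0.0016, 0, -0.09, 0, -1, -0.0016, 0, -0.106, 0, -1, -0.0016, 0, -0.112, 0, -1, -0.0016, 0, -0.115, 0, -1, -0.0016, 0, -0.116, 0, -1, -0.0016, 0, -0.116, 0]'

```text
clock: 29.45
position: [455.3, -9.4, 9.5]
ee_rot: [0.999, -0.041, 0.001, -0.0]
contact_force: [-1.4, 0.2, 0.0]
gripper_width: 85.5
```

Call:
apply_moves --plan '[-1, 0, 0, 0, 0, -1, 0, 0, 0, 0]'

```text
clock: 29.62
position: [455.3, -9.4, 9.7]
ee_rot: [0.999, -0.041, 0.001, -0.0]
contact_force: [-0.5, -0.4, -0.3]
gripper_width: 85.3
```

```bash
python3 st.py 454.5 -9.7 8 85.3;  python3 - <<'E'
from h import *
for n in("scene",):
    im=arm.get_image(n)
    u,v=proj(im,(455,-10,30));u=int(u);v=int(v);c=im["color"][v-60:v+60,u-80:u+80,::-1];cv2.imwrite("pics/g12.png",cv2.resize(c,None,fx=4,fy=4))
E
```

```text
t 29.62 p [455.3  -9.4   9.7] jaw 85.29 F [-0.5 -0.4 -0.3] w 85.3
shift m [-0.00077046 -0.00033661 -0.00172893] turn 0.005051824528834459 mod180 0.005051824528834459
```

View pics/g12.png

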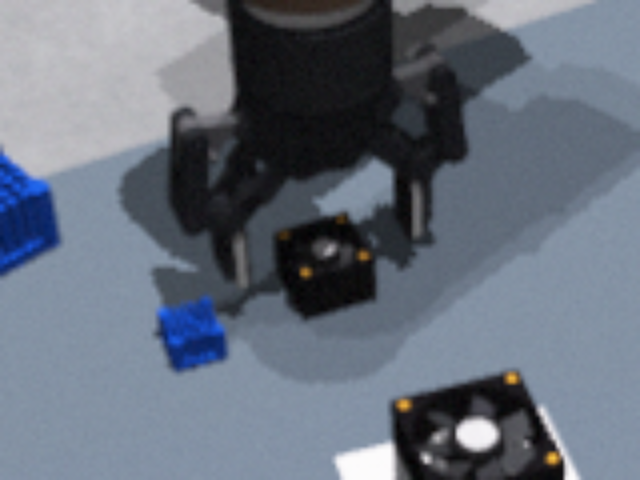

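Call:
apply_moves --plan '[-1, -0.0007, -0.0002, -0.0015, 0, 1, -0.0007, -0.0002, -0.0015, 0, 1, -0.0007, -0.0002, -0.0015, 0, 1, -0.0007, -0.0002, -0.0015, 0, 1, -0.0007, -0.0002, -0.0015, 0, 1, -0.0007, -0.0002, -0.0015, 0, 1, -0.0007, -0.0002, -0.0015, 0, 1, -0.0007, -0.0002, -0.0015, 0]'

```text
clock: 30.33
position: [454.1, -9.7, 7.5]
ee_rot: [0.999, -0.041, 0.0, -0.0]
contact_force: [-0.6, 0.8, 4.9]
gripper_width: 38.8
```

Call:
apply_moves --plan '[1, 0, 0, 0, 0, 1, 0, 0, 0, 0, 1, 0, 0, 0, 0]'

```text
clock: 30.58
position: [454.1, -9.7, 7.5]
ee_rot: [0.999, -0.041, 0.0, -0.0]
contact_force: [-1.3, 0.4, 5.4]
gripper_width: 39.0
```

```bash
python3 st.py 454.5 -9.7 8 85.3
```

```text
t 30.58 p [454.1  -9.7   7.5] jaw 85.30 F [-1.3  0.4  5.4] w 39.0
shift m [3.55655917e-04 3.35782771e-05 4.83252189e-04] turn -0.002616297539645984 mod180 -0.002616297539645984
```

Call:
apply_moves --plan '[1, 0, 0, 0.01, 0, 1, 0, 0, 0.04, 0, 1, 0, 0, 0.07, 0, 1, 0, 0, 0.1, 0, 1, 0, 0, 0.12, 0, 1, 0, 0, 0.12, 0, 1, 0, 0, 0.12, 0]'

```text
clock: 31.17
position: [453.9, -9.7, 127.7]
ee_rot: [0.999, -0.041, 0.001, -0.001]
contact_force: [-0.8, -0.2, -1.2]
gripper_width: 38.8
```

```bash
  python3 - <<'E'
from h import *
for n in("scene",):
    im=arm.get_image(n)
    u,v=proj(im,(455,-10,130));u=int(u);v=int(v);c=im["color"][v-60:v+60,u-80:u+80,::-1];cv2.imwrite("pics/g13.png",cv2.resize(c,None,fx=4,fy=4))
E
python3 st.py 649.5 -187.6 125 101.1
```

```text
t 31.22 p [453.   -9.9 126.6] jaw 85.25 F [-0.7  0.3  0.4] w 38.9
shift m [ 0.19650878 -0.17769277 -0.00156543] turn 15.850248033178502 mod180 15.850248033178502
```

View pics/g13.png

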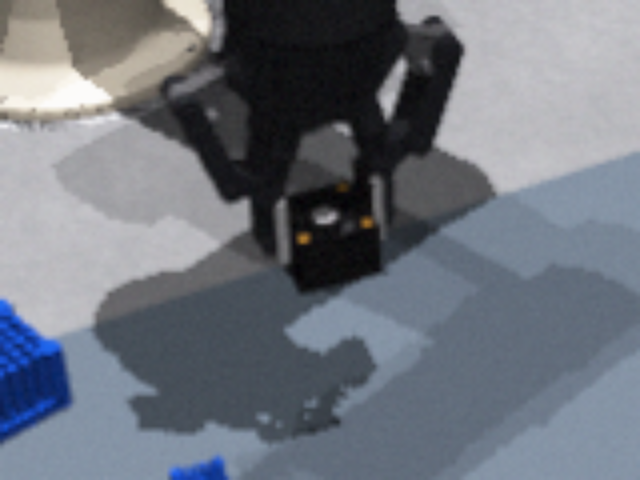

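Call:
apply_moves --plan '[1, 0.197, -0.178, 0, 15.8, 1, 0.197, -0.178, 0, 15.8, 1, 0.197, -0.178, 0, 15.8, 1, 0.197, -0.178, 0, 15.8, 1, 0.197, -0.178, 0, 15.8, 1, 0.197, -0.178, 0, 15.8, 1, 0.197, -0.178, 0, 15.8, 1, 0.197, -0.178, 0, 15.8]'

```text
clock: 31.88
position: [652.4, -191.2, 122.8]
ee_rot: [0.996, 0.095, -0.002, 0.0]
contact_force: [0.2, -0.1, 0.1]
gripper_width: 38.5
```

Call:
apply_moves --plan '[1, 0, 0, -0.02, 0, 1, 0, 0, -0.04, 0, 1, 0, 0, -0.055, 0, 1, 0, 0, -0.065, 0, 1, 0, 0, -0.07, 0, 1, 0, 0, -0.07, 0, 1, 0, 0, -0.07, 0, 1, 0, 0, -0.07, 0]'

```text
clock: 32.55
position: [651.5, -187.8, 58.2]
ee_rot: [0.995, 0.097, 0.001, 0.0]
contact_force: [1.0, -0.8, -0.4]
gripper_width: 38.7
```

```bash
python3 st.py 649.8 -187.5 36 101.1
```

```text
t 32.55 p [ 651.5 -187.8   58.2] jaw 101.11 F [ 1.  -0.8 -0.4] w 38.7
shift m [-0.00165367  0.00028809 -0.02220177] turn -0.011838624174032475 mod180 -0.011838624174060897
```

Call:
apply_moves --plan '[1, -0.0014, 0.0003, -0.004, 0, 1, -0.0014, 0.0003, -0.008, 0, 1, -0.0014, 0.0003, -0.012, 0, 1, -0.0014, 0.0003, -0.015, 0, 1, -0.0014, 0.0003, -0.0165, 0, 1, -0.0014, 0.0003, -0.0165, 0, 1, -0.0014, 0.0003, -0.0165, 0, 1, -0.0014, 0.0003, -0.0165, 0]'

```text
clock: 33.22
position: [649.6, -187.6, 40.8]
ee_rot: [0.995, 0.097, 0.0, 0.0]
contact_force: [-0.4, -0.6, -1.3]
gripper_width: 38.8
```

```bash
python3 - <<'E'
from h import *
for n in("scene",):
    for i in range(3): im=arm.get_image(n)
    u,v=proj(im,(650,-187,45));u=int(u);v=int(v);c=im["color"][v-40:v+40,u-50:u+50,::-1];cv2.imwrite("pics/g14.png",cv2.resize(c,None,fx=7,fy=7,interpolation=0))
E
python3 st.py 649.8 -187.5 36 101.1
```

```text
t 33.37 p [ 649.5 -187.5   40.9] jaw 101.09 F [-0.8  0.2  0.3] w 38.7
shift m [ 2.61772844e-04  3.49523189e-05 -4.89849013e-03] turn 0.009953980075749769 mod180 0.009953980075749769
```

View pics/g14.png

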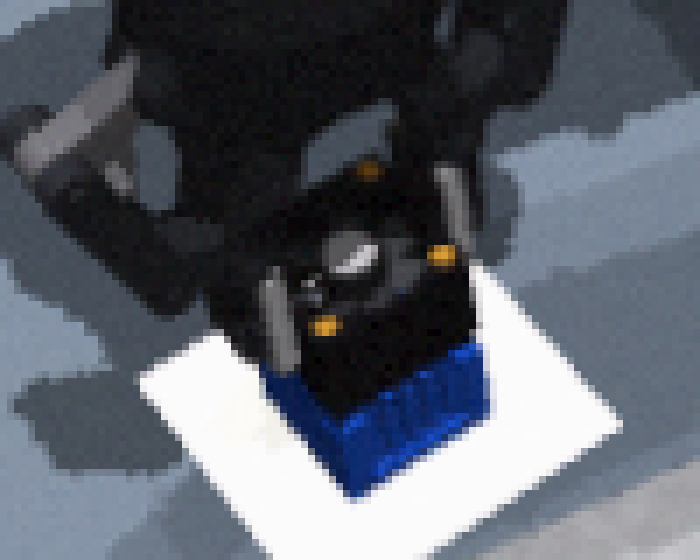

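```bash
cat > scr.py <<'E'
from h import *
import sys
x,y,z=[float(v) for v in sys.argv[1:4]]
for n in("scene","top"):
    im=arm.get_image(n);np.save(n+"4.npy",im,allow_pickle=True)
    h=cv2.cvtColor(im["color"],cv2.COLOR_RGB2HSV).astype(int)
    m=((h[...,0]>10)&(h[...,0]<30)&(h[...,1]>110)&(h[...,2]>60)).astype(np.uint8)
    k,l,s,c=cv2.connectedComponentsWithStats(m)
    for i in range(1,k):
        w=ray2world(im,c[i][0],c[i][1],z)
        if np.hypot(w[0]-x,w[1]-y)<45 and s[i,4]<60: print(n,c[i].round(1),s[i,4],w.round(1))
E
python3 scr.py 650 -187 61.4
```

```text
scene [249.2 316.6] 5 [ 631.5 -174.6   61.4]
scene [259.5 329. ] 12 [ 662.4 -169.2   61.4]
scene [243. 339.] 11 [ 668.3 -199.4   61.4]
```

```bash
python3 scr.py 625 -15.5 55; python3 - <<'E'
from h import *
im=np.load("scene4.npy",allow_pickle=True).item()
u0,v0=[int(t) for t in proj(im,(650,-187,45))]
a=np.radians(11.1);R=np.array([[np.cos(a),-np.sin(a)],[np.sin(a),np.cos(a)]])
for cx,cy,z in((649.9,-187,33.4),(649.9,-187,61.4),(649.9,-187,28),(649.9,-187,0),(651.2,-186.6,28),(651.2,-186.6,0)):
    print(cx,cy,z,[tuple(np.round([(proj(im,(*(R@(np.array(s)*20)+[cx,cy]),z))[0]-u0+50.5)*7,(proj(im,(*(R@(np.array(s)*20)+[cx,cy]),z))[1]-v0+40.5)*7],0)) for s in((1,1),(1,-1),(-1,-1))])
E
```

```text
scene [342.7 269.1] 9 [604.4  15.1  55. ]
scene [315.5 275.5] 4 [595.3 -35.2  55. ]
scene [352.6 289.1] 11 [654.3   6.5  55. ]
scene [324.5 296.4] 11 [645.9 -43.9  55. ]
649.9 -187 33.4 [(np.float64(481.0), np.float64(330.0)), (np.float64(335.0), np.float64(421.0)), (np.float64(243.0), np.float64(309.0))]
649.9 -187 61.4 [(np.float64(470.0), np.float64(256.0)), (np.float64(319.0), np.float64(348.0)), (np.float64(226.0), np.float64(235.0))]
649.9 -187 28 [(np.float64(483.0), np.float64(344.0)), (np.float64(338.0), np.float64(435.0)), (np.float64(247.0), np.float64(322.0))]
649.9 -187 0 [(np.float64(494.0), np.float64(413.0)), (np.float64(352.0), np.float64(503.0)), (np.float64(263.0), np.float64(392.0))]
651.2 -186.6 28 [(np.float64(487.0), np.float64(347.0)), (np.float64(341.0), np.float64(438.0)), (np.float64(250.0), np.float64(326.0))]
651.2 -186.6 0 [(np.float64(498.0), np.float64(416.0)), (np.float64(356.0), np.float64(507.0)), (np.float64(267.0), np.float64(395.0))]
```

Call:
apply_moves --plan '[1, 0.0004, 0.0003, 0, 0, 1, 0.0004, 0.0003, -0.002, 0, 1, 0.0004, 0.0003, -0.0035, 0, 1, 0.0004, 0.0003, -0.0048, 0, 1, 0.0004, 0.0003, -0.0053, 0, 1, 0.0004, 0.0003, -0.0055, 0, 1, 0.0004, 0.0003, -0.0055, 0]'

```text
clock: 34.15
position: [649.7, -187.2, 35.6]
ee_rot: [0.995, 0.097, -0.0, 0.0]
contact_force: [-1.2, 1.5, 2.6]
gripper_width: 38.9
```

```bash
python3 st.py 650 -187.3 36 101.1;python3 - <<'E'
from h import *
for n in("scene",):
    im=arm.get_image(n)
    u,v=proj(im,(650,-187,45));u=int(u);v=int(v);c=im["color"][v-40:v+40,u-50:u+50,::-1];cv2.imwrite("pics/g15.png",cv2.resize(c,None,fx=7,fy=7,interpolation=0))
E
```

```text
t 34.15 p [ 649.7 -187.2   35.6] jaw 101.10 F [-1.2  1.5  2.6] w 38.9
shift m [ 2.57253734e-04 -8.56586188e-05  4.05297247e-04] turn 0.004327724963047785 mod180 0.004327724963047785
```

View pics/g15.png

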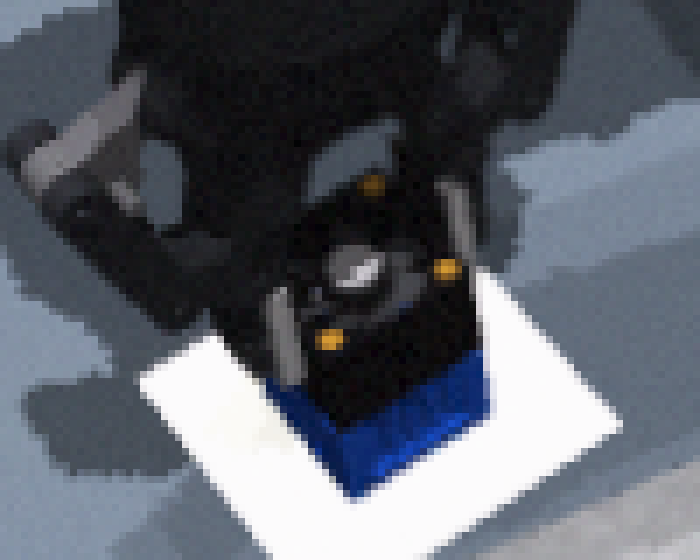

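Call:
apply_moves --plan '[1, 0, 0, 0, 0, -1, 0, 0, 0, 0, -1, 0, 0, 0, 0, -1, 0, 0, 0, 0, -1, 0, 0, 0, 0, -1, 0, 0, 0.02, 0, -1, 0, 0, 0.05, 0, -1, 0, 0, 0.09, 0]'

```text
clock: 34.87
position: [647.7, -186.9, 122.5]
ee_rot: [0.995, 0.096, -0.004, -0.001]
contact_force: [1.3, 0.7, 0.6]
gripper_width: 85.3
```

Call:
apply_moves --plan '[-1, -0.12, 0.1, 0.04, 0, -1, -0.12, 0.1, 0.04, 0, -1, -0.12, 0.1, 0.04, 0, -1, -0.12, 0.1, 0.04, 0, -1, -0.12, 0.1, 0.04, 0, -1, -0.12, 0.1, 0.04, 0, -1, -0.12, 0.1, 0.04, 0]'

```text
clock: 35.45
position: [530.3, -87.1, 165.6]
ee_rot: [0.995, 0.097, 0.001, 0.0]
contact_force: [0.4, 0.0, -0.2]
gripper_width: 85.4
```

```bash
python3 st.py; python3 scr.py 650 -187 56; python3 pin.py 650 -188 40 48 64;python3 -c "
from dr import *
draw('l5','3',(650,-187.4),(650.2,-189.5),11.1,40,40,56)"
```

```text
t 35.45 p [530.3 -87.1 165.6] jaw 101.12 F [ 0.4  0.  -0.2] w 85.4
scene [249.8 319.4] 13 [ 633.  -174.8   56. ]
scene [233.3 328.8] 11 [ 638.4 -205.3   56. ]
scene [260.5 331. ] 12 [ 662.8 -168.2   56. ]
scene [243.7 341. ] 13 [ 668.4 -198.9   56. ]
top [0. 0. 0. 0. 0.] [0. 0. 0. 0. 0.]
scene [ 650.8 -186.2   42.8   41.3   11.3] [0.1 0.1 0.1 0.  0.5]
```

View pics/l5.png

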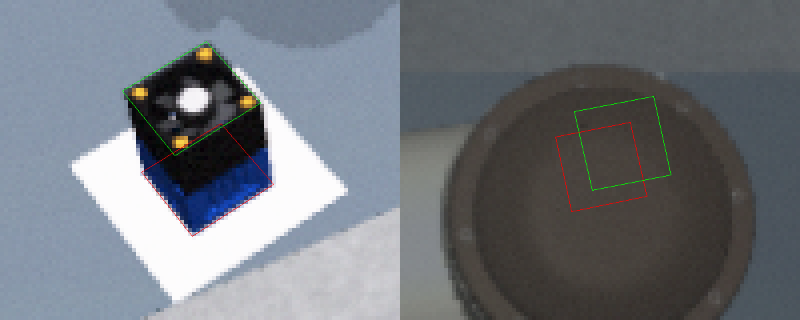

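Call:
apply_moves --plan '[-1, -0.15, 0.12, 0.04, 0, -1, -0.15, 0.12, 0.04, 0, -1, -0.15, 0.12, 0.04, 0, -1, -0.15, 0.12, 0.04, 0, -1, -0.15, 0.12, 0.04, 0, -1, -0.15, 0.12, 0.04, 0, -1, -0.15, 0.12, 0.04, 0]'

```text
clock: 36.33
position: [379.6, 33.5, 205.9]
ee_rot: [0.995, 0.098, 0.001, -0.0]
contact_force: [0.6, 0.2, 0.4]
gripper_width: 85.3
```

```bash
python3 pin.py 650 -188 40 48 64; python3 pin.py 665 161 60 27 40;python3 pin.py 625 -15 55 46 64;python3 -c "
from dr import *
draw('l6','3',(650,-187.4),(650.2,-189.5),11.1,40,40,56)
draw('l7','3',(665,162.4),(664.7,160.8),19.6,60,44,32)
im=np.load('top3.npy',allow_pickle=True).item();save(im,'top3.png')
im=np.load('scene3.npy',allow_pickle=True).item();save(im,'scene3.png')"
```

```text
top [ 649.8 -188.1   40.4   41.1   11. ] [0.1 0.  0.1 0.7 0.7]
scene [ 650.8 -186.2   43.5   41.7   10.7] [0.4 0.2 0.6 0.1 0.1]
top [664.3 160.   62.9  44.1  19.8] [0.1 0.1 0.7 0.1 0. ]
scene [664.6 161.2  63.2  46.2  19.2] [0.1 0.4 0.3 1.  0.2]
top [624.8 -15.9  60.   61.2  80.7] [0.  0.  0.1 0.1 0.1]
scene [625.7 -15.1  61.   63.1  80.5] [0.1 0.1 0.1 0.3 1.1]
```

View pics/l6.png

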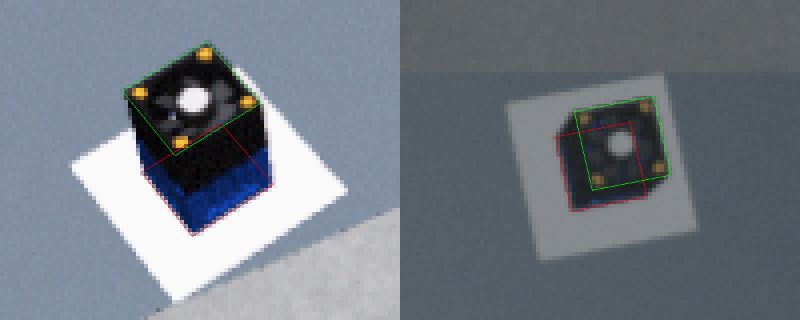

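View pics/l7.png

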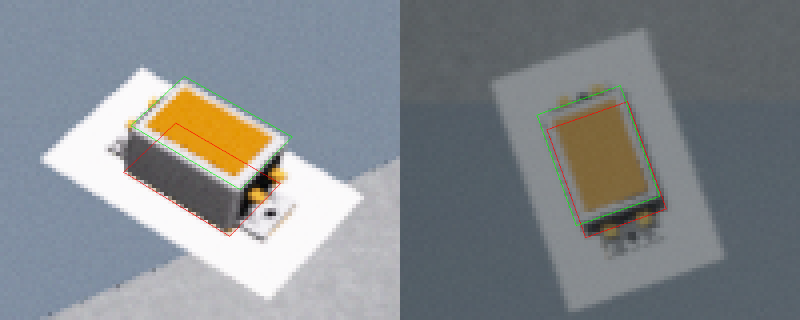

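View pics/scene3.png

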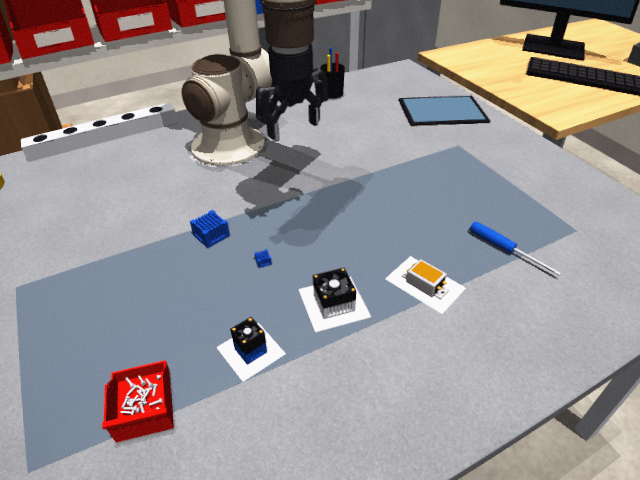

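```bash
python3 st.py; python3 -c "
from bench import arm
print(arm.job_done())"
```

```text
t 36.93 p [379.9  32.6 205. ] jaw 101.06 F [0.4 0.6 0.2] w 85.2
the job is handed in; nothing more can be done
None
```

I laid the large sink, the small sink and the mains filter on their outlines, then set each fan on the sink of its own size. For the small sink I used the 40 mm blue one. I handed the job in at 36.9 s with the gripper open and clear of everything.

**Last camera checks (both views):**
- **Large sink:** within about 1 mm of its outline. My first placing was about 1.8 mm off, so I regripped it and shifted it.
- **Large fan:** within about 0.6 mm of the sink under it.
- **Small sink:** within about 1.3 mm of its outline.
- **Small fan:** within about 0.6 mm of the sink under it.
- **Filter:** about 1.1 mm off its outline, mostly toward −y, with its angle within 0.5°. I left it there because it is at the limit of what the cameras can measure.

**Where the views disagreed:** the two cameras differ from each other by 1–2 mm in absolute position. I compared parts and outlines within the same view, so that error largely cancels.

**Not touched:** the bin, the screwdriver and the two spare blue sinks were never touched. The highest wrist force I saw in the readings was about 11 N.

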